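# Tighten the utensil-rail screw and put the hex key away

### The job

Take the orange-handled hex key from its black stand, feel its tip down into the hex socket hidden in the screw on top of the small wooden organiser, and turn the screw clockwise (seen from above) until it stops, in quarter turns: at least once partway, let go of the key standing in the screw and take a fresh hold. Then lift the key out, hang it upright in the slot of the rack in the organiser's open drawer, let go and push the drawer fully shut. Do not shift or knock over the spice jar, the salt shaker or the two bottles.

Things in the scene. Friction and masses are not known exactly. Their poses are not given: they have to be found in the camera images.
- key: Upright hex key, 102 mm, 0.14 kg, any yaw. Origin: centre of its flat tip; z up the key. Upwards: 5 mm taper (9 to 14 mm thick), hex shaft 14 mm across flats to 34 mm, round 14 mm shaft to 60 mm, black flange 38 mm across to 64 mm, square orange grip 26 x 26 mm to 102 mm. The grip's faces look along the key's x and y; two of the six hex flats look along +x and -x.
- key_grip (a point): Middle of the key's orange grip, on its axis, 83 mm above the tip; axes as the key's.
- stand: Fixed black key stand, 64 x 64 mm, 70 mm high. Origin: centre of underside. A 24 mm square hole in its top takes the key's shaft; the flange rests on the top, so the key's tip starts 10 mm above the worktop and its grip spans 74 to 112 mm.
- organiser: Fixed wooden organiser, 180 mm deep (x, drawer front 12 mm more), 200 wide (y), 140 high. Origin: centre of underside; the drawer front looks along its -x, to the robot. On top, a steel strap carries the screw, 45 mm in front of the centre; 60 to 74 mm behind the centre stands an upright with a utensil rail along y, top 205 mm above the worktop.
- screw_top (a point): Centre of the top of the screw head, a round steel cap 41 mm across, 28 mm high, its top 172 mm above the worktop; z up. From here a round bore 20 mm across goes 9 mm down, then a hex socket 15.2 mm across flats goes 18 mm farther to its floor.
- screw_socket (a point): Centre of the hex socket's floor, 27 mm below screw_top; z up; turns with the screw. Two of the hex flats look along its x. The key drops in within about 0.17 rad of a matching angle (every 60 degrees), else its tip stops 6 to 13 mm above the floor. Seated, its tip is on the floor and it stands by itself, leaning a few degrees at most.
- screw (a joint): Turn of the screw, rad, clockwise from above positive. Starts loose at 0.4 to 0.9; hard stop at 4.2 (tight), where the red mark on the head meets the red mark on the strap in front of it. Stays where left; friction about 0.12 N m. The key has up to 0.35 rad of turning play in the socket.
- drawer (a joint): How far the drawer is pulled out along the organiser's -x, m; 0 is fully shut, starts 0.09 to 0.12. Slides with about 1.5 N of friction, stays where left.
- drawer_front (a point): On the outer face of the drawer's front panel, mid-width, 105 mm above the worktop; moves with the drawer; axes as the organiser's. The panel is flat, 196 mm wide, 10 to 138 mm above the worktop; push it here along +x.
- drawer_slot (a point): Middle of the drawer's key rack, level with the tops of its two black rails, 78 mm above the worktop, 62 mm behind the drawer front's outer face; axes as the organiser's. The slot between the rails is 24 mm wide (x), open for 130 mm along y. The key's shaft hangs in it, the flange resting on both rails; hung so, it passes under the organiser's top.
- spice: Bystander: spice jar with a red cap, 45 mm across, 106 mm high; origin centre of underside.
- salt: Bystander: clear salt shaker with a grey cap, 44 mm across, 90 mm high; origin centre of underside.
- amber: Bystander: dark bottle with an amber cap, 58 mm across, 207 mm high; origin centre of underside.
- vinegar: Bystander: clear bottle with a green cap, 60 mm across, 246 mm high, between the stand and the organiser; origin centre of underside.
Not all that is in view belongs to the job. What is shaped like the key but green or turquoise is not meant.

How it is judged:
By the outcome, as a careful person would: the job done as asked, in the order asked, and still so for the second after the job is handed in, with the robot touching nothing.
It also fails if it takes over 70 s, if anything falls off the work surface, if the arm or the gripper's body presses on something with over 40 N, if the wrist force passes 120 N, or if a joint passes its speed limit or range.

### The arm

A 6-joint arm with a two-finger parallel gripper is mounted at the origin on a cart in front of the work surface, level with it; the furniture and walls round the work are solid. World frame = base frame: x ahead of the robot, y to its left, z up, the work surface at z = 0. Lengths are in mm, angles in rad, forces in N, time in s.
With the tool pointing down it reaches from about 425 to 950 mm from the base axis. Payload 14.7 kg.
Tool frame: the origin (TCP) lies on the centre line of the jaws, within the pads' length; the fingertips stand 19 mm ahead of it and the grasp point (between the pads) is the TCP; z points along the fingers, y is the line along which they close (so a half turn about z gives the same grasp; the last joint's range is limited). The gripper opens to 85 mm and grips with 20 to 120 N. Pads are 22 mm wide; open, the fingers measure 114 mm over their backs; the gripper's body (76 mm by 85 mm) begins 54 mm behind the grasp point. The pads swing forward as they close: fully open they stand 13 mm farther back than shut.
Start: joints at [1.287, 0.48, 1.596, -0, 1.065, -0.047], TCP at [152.461, 631.861, 250.297] pointing down, gripper open.
Joint ranges: [-2.75, 2.75], [-0.82, 2.05], [0.23, 2.67], [-1.56, 4.7], [0.09, 2.69], [-2.92, 2.92]. Speed limits (rad/s): [1.89, 1.89, 2.39, 3.01, 3.01, 3.01].

### API

Orientations are given as a unit quaternion [x, y, z, w].
In Python, from station import sensors, read_camera, order gives the robot as it stands.
- The arm moves only by the tool servo_tool, never from a script. Its argument "motion" is one flat list of numbers, 7 for each row, row after row: the closure, from 0 (fully open) to 1 (shut), then the shift along the tool's x, y, z normalised to -1 to 1, where 1 is 0.1 m, then the turn, a rotation vector about the tool's x, y, z normalised to -1 to 1, where 1 is 45 degrees. In form: [jaw, dx, dy, dz, wx, wy, wz, jaw, dx, dy, dz, wx, wy, wz, ...]. A call has exactly 8 rows; each row is the pose to reach, as a shift and turn from the pose commanded when the call began, along the tool's axes at that moment; what a row does not reach only later rows make up. A row lasts 1/8 s, in which the tool goes at most 62.5 mm and 10.7 degrees, less where a joint would pass 70% of its speed; a pose out of reach is approached as far as the arm can. A call with a number of a shift or a turn outside -1 to 1 is refused whole. A call with a gripper value outside its range is refused whole. The fingers move at their own pace and stop on an object; "squeeze" is the grip in N (left out, the last holds). Time passes only in rows, so rows that repeat a pose let the fingers close, or fill a call up. It gives the time, the measured TCP pose, the force, the opening and the grip force at its end, in the units of the state.
- sensors.read_state(): the state, without advancing time (a new reading comes with each control period).
- read_camera(name): name is "side" or "top"; returns a dict with "frame" (400x640x3 uint8, red, green, blue), "camera_matrix" (3x3 intrinsics, pixels), "xyz" and "orientation" of the camera in the world. Camera axes: x right, y up, looking along -z (the intrinsics and any distortion apply to the point x, -y, -z); pixel columns grow to the right and rows downward; lengths in mm; the calibration is good to about 2 mm. A picture is of the moment at which its call begins. There is no depth.
- order.hand_in(): hands the job in; it is judged then, once.
The state is a dict: "time_s": time; "qpos": joint angles; "qvel": joint speeds; "tau": joint torques, N m; "eef_pos": TCP position; "tool_rot": TCP orientation; "force": force on the tool from outside, world axes, zero at the start; "ft_torque": the same for the moment, N m; "gripper_width": finger opening in mm; "gripper_force": force on a finger pad.
Only numpy, scipy, OpenCV 4.12 (cv2) and the standard library are available. Lean on these libraries where they do the work, as an engineer would, in place of code of your own. Each camera call takes 0.05 s, during which the arm holds its last target. There are 200 camera calls.

## Working session

There is one attempt and no reset: what is moved stays moved. The work goes in short steps, Python scripts to look and compute and a tool call to move; the robot and the scene stay as the last step left them, time stands still between calls to the robot, and variables do not carry over. Pictures are saved under pics/ and viewed, at most 10 in all, crops included, and the job is handed in when it is done.

Besides the shell and the picture viewer there is one more tool, called by a JSON object that holds its "op" and its "data". servo_tool: Moves the arm, as the interface text tells. Scaled input: -1 to 1 covers 0.1 m each way for a shift and 45 degrees each way for a turn. Its arguments: {"type":"object","properties":{"motion":{"type":"array"},"squeeze":{"type":"number"}},"required":["motion"]}

```bash
mkdir -p pics; cat > h.py <<'E'
import numpy as np, cv2
from scipy.spatial.transform import Rotation as R
from station import sensors, read_camera, order
def cam(name, fn=None):
    c=read_camera(name)
    np.savez(f'{name}.npz',K=c['camera_matrix'],p=c['xyz'],q=c['orientation'],f=c['frame'])
    if fn: cv2.imwrite('pics/'+fn,c['frame'][:,:,::-1])
    return c
def load(name):
    d=np.load(f'{name}.npz'); return d
def ray(d,u,v):
    K=d['K']; a=np.array([(u-K[0,2])/K[0,0],(v-K[1,2])/K[1,1],1.]); a=a*[1,-1,-1]
    return np.array(d['p']),R.from_quat(d['q']).apply(a)
def at_z(d,u,v,z):
    p,a=ray(d,u,v); return p+a*(z-p[2])/a[2]
def proj(d,X):
    x=R.from_quat(d['q']).inv().apply(np.atleast_2d(X)-d['p'])*[1,-1,-1]
    h=x@np.array(d['K']).T; return h[:,:2]/h[:,2:]
def tri(d1,uv1,d2,uv2):
    p,a=ray(d1,*uv1);q,b=ray(d2,*uv2)
    s=np.linalg.lstsq(np.c_[a,-b],q-p,rcond=None)[0]
    A=p+a*s[0];B=q+b*s[1];return (A+B)/2,np.linalg.norm(A-B)
E
python3 - <<'E'
from h import *
for n in('side','top'):
    c=cam(n,n+'0.png'); print(c.keys(),c['camera_matrix'],c['xyz'],c['orientation'])
print(sensors.read_state())
E
```

```text
dict_keys(['frame', 'camera_matrix', 'xyz', 'orientation']) [[444.19610707   0.         323.86652004]
 [  0.         444.19610707 202.0923952 ]
 [  0.           0.           1.        ]] [   23.92848935 -1057.48989274   740.70469732] [ 0.50367156 -0.11255391 -0.20783349  0.8309343 ]
dict_keys(['frame', 'camera_matrix', 'xyz', 'orientation']) [[401.17163101   0.         323.63597272]
 [  0.         401.17163101 205.42026524]
 [  0.           0.           1.        ]] [ 417.25882146  -22.88483872 1472.99527791] [-0.0356644   0.03198859  0.71423537 -0.698264  ]
{'time_s': 0.1, 'qpos': array([ 1.28742702e+00,  4.80766835e-01,  1.59681443e+00, -1.02248524e-05,
        1.06507848e+00, -4.65798401e-02]), 'qvel': array([ 4.49271836e-04, -1.98392213e-03,  6.25287474e-05, -1.50862551e-04,
       -2.13993270e-04, -5.33946710e-04]), 'tau': array([ 6.65668431e-04, -9.52269888e+01, -4.31035852e+01,  1.33821873e-04,
        5.36885520e-03,  1.81332530e-05]), 'eef_pos': array([152.35265914, 631.53953577, 249.73670342]), 'tool_rot': array([ 1.18115853e-01,  9.92999678e-01, -5.27036226e-04, -8.32123571e-05]), 'force': array([1.42715715, 1.3045605 , 0.09052199]), 'ft_torque': array([-0.02070362, -0.02633357,  0.02613842]), 'gripper_force': 0.0, 'gripper_width': 85.40652062193945}
```

View pics/side0.png

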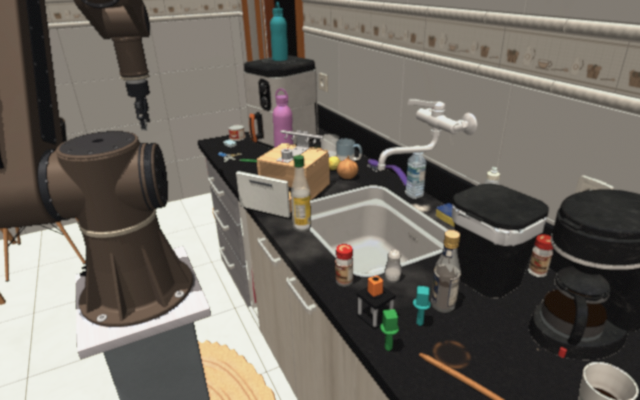

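View pics/top0.png

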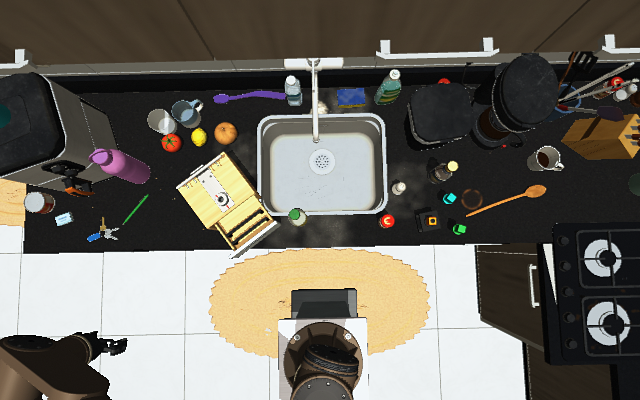

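The side view shows the stand with the orange key at (375,287), the organiser at (293,170) and the vinegar at (300,200). In the top view the stand is at (430,221), the organiser at about (220,200) with its drawer toward lower right, the spice at (387,221) and the salt at (399,188).

```bash
python3 - <<'E'
from h import *
def crop(n,u,v,w,h,s,fn):
    f=load(n)['f'][v:v+h,u:u+w,::-1]; return cv2.resize(f,None,fx=s,fy=s,interpolation=cv2.INTER_CUBIC)
a=crop('top',170,145,115,120,5,'');cv2.imwrite('pics/org.png',a)
b=crop('top',370,150,100,100,4,'');c=crop('side',320,220,100,100,4,'')
cv2.imwrite('pics/key.png',np.hstack([b,c]))
E
```

```text
(no output)
```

View pics/org.png

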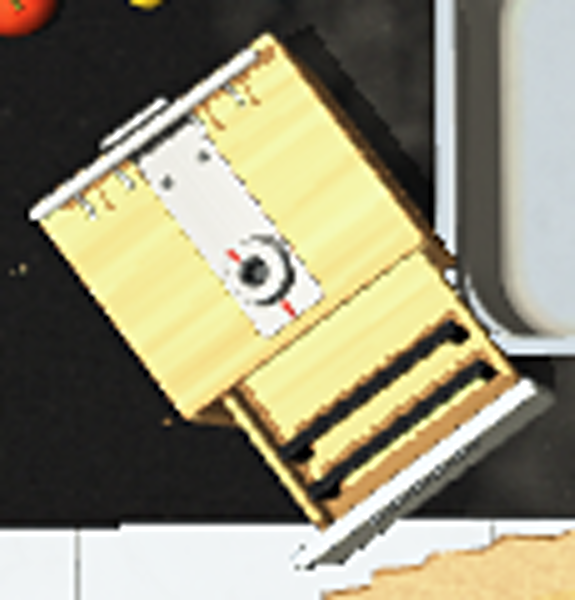

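View pics/key.png

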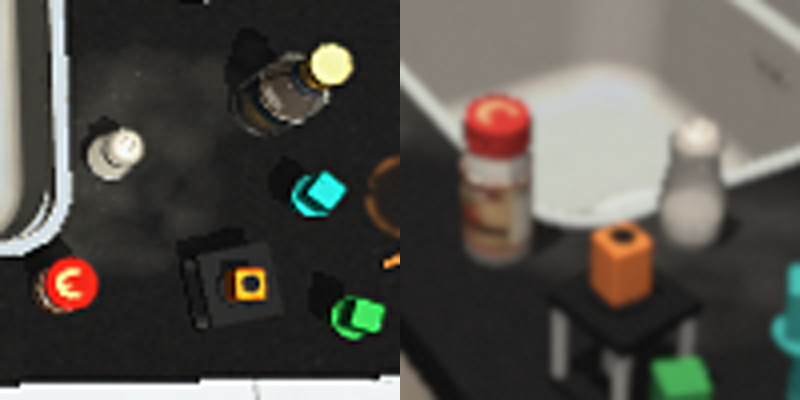

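The organiser crop puts the screw bore at about (256,270), the head mark at (233,256), the strap mark at (288,308), and the top's front edge from (188,418) to (420,245). The key crop puts the grip top at (249,285) from above and (622,236) from the side.

```bash
python3 - <<'E'
from h import *
t=load('top');s=load('side')
O=lambda u,v,z: at_z(t,170+(u+.5)/5-.5,145+(v+.5)/5-.5,z)
fl=O(188,418,140);fr=O(420,245,140);print('front edge',fl,fr,np.linalg.norm(fl-fr))
d=(fr-fl);print('yaw of +x (deg)',np.degrees(np.arctan2(d[1],d[0]))+90)
for nm,a,z in[('bore',(256,270),170),('headmark',(233,256),172),('strapmark',(288,308),144),('dfL',(305,562),138),('dfR',(535,385),138),('dfR2',(518,380),138),
 ('rail1a',(290,450),78),('rail1b',(460,330),78),('rail2a',(320,492),78),('rail2b',(490,370),78)]:
    print(nm,O(*a,z).round(1))
k=lambda u,v:(370+(u+.5)/4-.5,150+(v+.5)/4-.5)
ks=lambda u,v:(320+(u-400+.5)/4-.5,220+(v+.5)/4-.5)
print('key',at_z(t,*k(249,285),112),tri(t,k(249,285),s,ks(622,236)))
print('spice',at_z(t,*k(71,285),106),'salt',at_z(t,*k(123,145),90),'amber',at_z(t,*k(331,65),207))
v=load('top'); print('vin',at_z(t,297,213,246))
# orange mask rect
f=t['f'].astype(int);m=((f[...,0]>170)&(f[...,1]>90)&(f[...,2]<110)).astype(np.uint8);m[:210]=0;m[232:]=0;m[:,:424]=0;m[:,442:]=0
ys,xs=np.nonzero(m);print(len(xs),cv2.minAreaRect(np.c_[xs,ys].astype(np.float32)),xs.mean(),ys.mean())
# stand blob corners top
E
```

```text
front edge [478.08400969 371.49632676 140.        ] [590.4680978  216.38360003 140.        ] 191.54670776168174
yaw of +x (deg) 35.92452078985982
bore [572.6 318.6 170. ]
headmark [581.9 333.1 172. ]
strapmark [549.7 304.  144. ]
dfL [381.2 294.1 138. ]
dfR [494.9 140.6 138. ]
dfR2 [498.5 151.9 138. ]
rail1a [457.1 318.7  78. ]
rail1b [538.1 199.9  78. ]
rail2a [427.6 297.9  78. ]
rail2b [509.6 179.2  78. ]
key [ 486.97038254 -382.91975733  112.        ] (array([ 487.29686746, -383.0896837 ,  112.05123485]), np.float64(0.7429421851612542))
spice [ 490.70922295 -233.17814975  106.        ] salt [ 612.21916608 -285.32463119   90.        ] amber [ 656.30549419 -431.58527084  207.        ]
vin [513.6377067   64.41340034 246.        ]
38 ((432.0, 220.5), (7.0, 6.0), 90.0) 431.92105263157896 220.60526315789474
```

```bash
cat >> h.py <<'E'
def org(p,L): # p=x,y,yaw ; L local pts
    L=np.atleast_2d(L).astype(float); c,s=np.cos(p[2]),np.sin(p[2])
    return np.c_[p[0]+c*L[:,0]-s*L[:,1],p[1]+s*L[:,0]+c*L[:,1],L[:,2]]
E
python3 - <<'E'
from h import *
from scipy.optimize import least_squares
t=load('top');s=load('side')
c=lambda u,v:(170+(u+.5)/5-.5,145+(v+.5)/5-.5)
uv=np.array([c(188,418),c(420,245),c(268,35),c(257,270)])
L=np.array([[-90,100,140],[-90,-100,140],[90,-100,140],[-45,0,171]])
r=least_squares(lambda p:(proj(t,org([p[0]*100,p[1]*100,p[2]],L))-uv).ravel(),[6.,3.4,.62])
p=[r.x[0]*100,r.x[1]*100,r.x[2]];print(p,r.fun.round(2))
S=np.load('side.npz')
def draw(d,u0,v0,w,h,sc,segs):
    im=cv2.resize(d['f'][v0:v0+h,u0:u0+w,::-1],None,fx=sc,fy=sc,interpolation=cv2.INTER_CUBIC)
    for X,col in segs:
        q=((proj(d,X)-[u0,v0]+.5)*sc-.5).round().astype(np.int32)
        cv2.polylines(im,[q.reshape(-1,1,2)],False,col,1)
    return im
a=np.linspace(0,2*np.pi,40)
sq=np.array([[-1,-1],[1,-1],[1,1],[-1,1],[-1,-1]])
D=102.
segs=[(org(p,np.c_[sq*[90,100],0*sq[:,:1]+140]),(255,0,0)),
 (org(p,np.c_[-45+20.5*np.cos(a),20.5*np.sin(a),0*a+172]),(255,0,255)),(org(p,np.c_[-45+10*np.cos(a),10*np.sin(a),0*a+172]),(0,255,0)),
 (org(p,[[-102-D,-98,138],[-102-D,98,138],[-102-D,98,10],[-102-D,-98,10],[-102-D,-98,138]]),(0,0,255)),
 (org(p,[[-52-D,-65,78],[-52-D,65,78]]),(0,255,255)),(org(p,[[-28-D,-65,78],[-28-D,65,78]]),(0,255,255))]
A=draw(t,170,145,110,120,5,segs);B=draw(s,230,140,110,100,4,segs)
k=[486.97,-383.,np.radians(11)]
ks=[(org(k,np.c_[sq*13,0*sq[:,:1]+z]),(255,255,0)) for z in(112,74)]+[(org([k[0],k[1],k[2]],np.c_[sq*32,0*sq[:,:1]+70]),(0,255,0))]
C=np.hstack([draw(t,417,206,30,30,9,ks),draw(s,358,270,36,30,9,ks)])
print(C.shape,A.shape)
cv2.imwrite('pics/ov1.png',A)
B=cv2.resize(B,(594,540)) if 0 else B
W=np.zeros((B.shape[0]+270,max(B.shape[1],C.shape[1]),3),np.uint8);W[:B.shape[0],:B.shape[1]]=B;W[B.shape[0]:B.shape[0]+270,:C.shape[1]]=C
W=W[:,:800];cv2.imwrite('pics/ov2.png',cv2.resize(W,None,fx=min(1,600/W.shape[0]),fy=min(1,600/W.shape[0]),interpolation=cv2.INTER_AREA))
E
```

```text
[np.float64(606.9606123507751), np.float64(346.0650529906863), np.float64(0.6288535200484329)] [-0.75  0.84  1.23 -0.78  0.15 -0.69 -0.6   0.58]
(270, 594, 3) (600, 550, 3)
```

View pics/ov1.png

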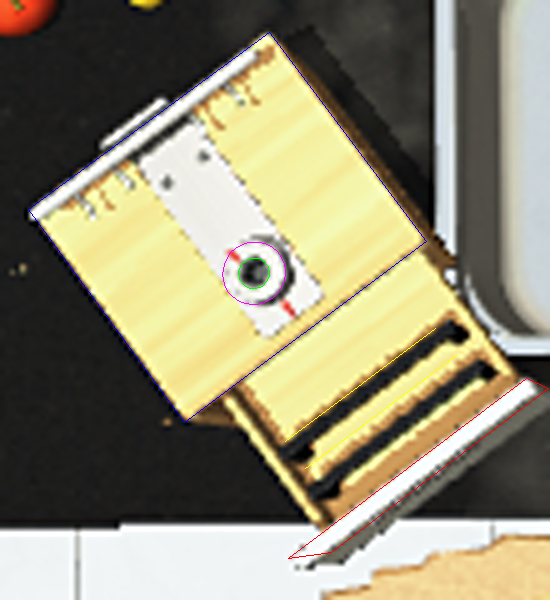

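View pics/ov2.png

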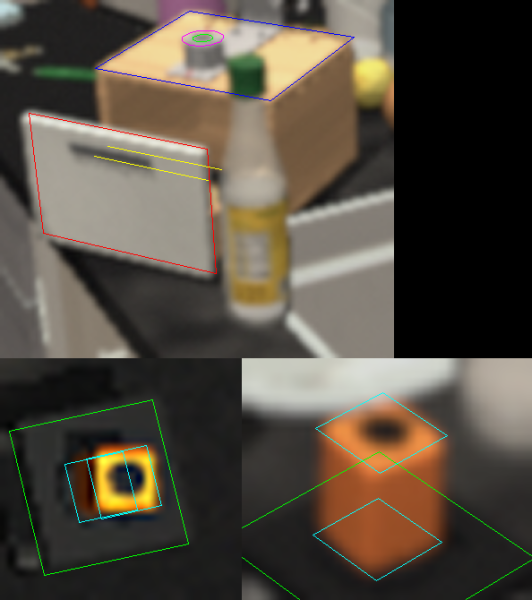

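The overlays show the organiser fit (607,346, yaw 0.629) lying on its top edges with the bore circle matching. The key fit (487,-383, yaw 11° mod 90) matches in both views, while the drawer is somewhat farther out than 102 mm.

```bash
cat >> h.py <<'E'
def rotq(yaw): # tool down, tool y at world yaw (deg)
    y=np.radians(yaw); Y=np.array([np.cos(y),np.sin(y),0]);Z=np.array([0,0,-1.]);X=np.cross(Y,Z)
    return np.c_[X,Y,Z]
def yawof(q): Y=R.from_quat(q).as_matrix()[:,1]; return np.degrees(np.arctan2(Y[1],Y[0]))
def plan(p,yaw,wps):
    p=np.array(p,float)
    for w in wps:
        M=rotq(yaw); d=M.T@(np.array(w[:3])-p)/100; dw=-(w[3]-yaw)/45
        print('->',w,'d',d.round(3),'wz',round(dw,3),'step8',(d/8).round(4),round(dw/8,4),'q1-yaw',round(np.degrees(np.arctan2(w[1],w[0]))-w[3],1),'OVER' if max(abs(d).max(),abs(dw))>1 else '')
        p=np.array(w[:3],float);yaw=w[3]
E
python3 - <<'E'
from h import *
t=load('top');p=[606.96,346.07,.6289];g=cv2.cvtColor(t['f'],cv2.COLOR_RGB2GRAY)
for z,xs,yy in((78,np.arange(-190,-110,3),40),(138,np.arange(-230,-190,3),80)):
    pr=[]
    for x in xs:
        q=proj(t,org(p,np.c_[np.full(41,x),np.linspace(-yy,yy,41),np.full(41,z)])).astype(np.float32)
        pr.append(int(cv2.remap(g,q[:,0],q[:,1],cv2.INTER_LINEAR).mean()))
    print(list(zip(xs.tolist(),pr)))
s=sensors.read_state()
plan(s['eef_pos'],yawof(s['tool_rot']),[(270,556,300,45),(370,452,310,45),(440,338,310,45),(470,202,310,45),(480,64,310,45),(485,-75,290,45),(487,-215,260,45),(487,-340,190,28),(487,-383,130,11)])
E
```

```text
[(-190, 160), (-187, 162), (-184, 168), (-181, 214), (-178, 215), (-175, 96), (-172, 41), (-169, 37), (-166, 69), (-163, 137), (-160, 175), (-157, 224), (-154, 232), (-151, 232), (-148, 236), (-145, 222), (-142, 114), (-139, 42), (-136, 35), (-133, 47), (-130, 106), (-127, 181), (-124, 230), (-121, 233), (-118, 232), (-115, 231), (-112, 232)]
[(-230, 117), (-227, 110), (-224, 107), (-221, 94), (-218, 105), (-215, 182), (-212, 250), (-209, 251), (-206, 245), (-203, 181), (-200, 153), (-197, 159), (-194, 160), (-191, 161)]
-> (270, 556, 300, 45) d [-1.321 -0.458 -0.503] wz 0.699 step8 [-0.1651 -0.0573 -0.0628] 0.0873 q1-yaw 19.1 OVER
-> (370, 452, 310, 45) d [-1.442 -0.028 -0.1  ] wz 0.0 step8 [-0.1803 -0.0035 -0.0125] 0.0 q1-yaw 5.7 OVER
-> (440, 338, 310, 45) d [-1.301 -0.311  0.   ] wz 0.0 step8 [-0.1626 -0.0389  0.    ] 0.0 q1-yaw -7.5 OVER
-> (470, 202, 310, 45) d [-1.174 -0.75   0.   ] wz 0.0 step8 [-0.1467 -0.0937  0.    ] 0.0 q1-yaw -21.7 OVER
-> (480, 64, 310, 45) d [-1.047 -0.905  0.   ] wz 0.0 step8 [-0.1308 -0.1131  0.    ] 0.0 q1-yaw -37.4 OVER
-> (485, -75, 290, 45) d [-1.018 -0.948  0.2  ] wz 0.0 step8 [-0.1273 -0.1184  0.025 ] 0.0 q1-yaw -53.8 OVER
-> (487, -215, 260, 45) d [-1.004 -0.976  0.3  ] wz 0.0 step8 [-0.1255 -0.122   0.0375] 0.0 q1-yaw -68.8 OVER
-> (487, -340, 190, 28) d [-0.884 -0.884  0.7  ] wz 0.378 step8 [-0.1105 -0.1105  0.0875] 0.0472 q1-yaw -62.9 
-> (487, -383, 130, 11) d [-0.38  -0.202  0.6  ] wz 0.378 step8 [-0.0475 -0.0252  0.075 ] 0.0472 q1-yaw -49.2
```

```bash
python3 - <<'E'
from h import *
plan([152.4,631.8,250],76.4,[(225,512,290,76.4),(298,392,300,76.4),(371,272,300,45),(416,158,300,45),(440,24,300,45),(457,-113,280,45),(475,-245,240,45),(487,-340,190,28),(487,-383,130,11)])
E
```

```text
-> (225, 512, 290, 76.4) d [-0.987 -0.994 -0.4  ] wz -0.0 step8 [-0.1234 -0.1242 -0.05  ] -0.0 q1-yaw -10.1 
-> (298, 392, 300, 76.4) d [-0.992 -0.995 -0.1  ] wz -0.0 step8 [-0.124  -0.1243 -0.0125] -0.0 q1-yaw -23.6 
-> (371, 272, 300, 45) d [-0.992 -0.995  0.   ] wz 0.698 step8 [-0.124  -0.1243  0.    ] 0.0872 q1-yaw -8.8 
-> (416, 158, 300, 45) d [-1.124 -0.488  0.   ] wz 0.0 step8 [-0.1405 -0.061   0.    ] 0.0 q1-yaw -24.2 OVER
-> (440, 24, 300, 45) d [-1.117 -0.778  0.   ] wz 0.0 step8 [-0.1397 -0.0972  0.    ] 0.0 q1-yaw -41.9 OVER
-> (457, -113, 280, 45) d [-1.089 -0.849  0.2  ] wz 0.0 step8 [-0.1361 -0.1061  0.025 ] 0.0 q1-yaw -58.9 OVER
-> (475, -245, 240, 45) d [-1.061 -0.806  0.4  ] wz 0.0 step8 [-0.1326 -0.1008  0.05  ] 0.0 q1-yaw -72.3 OVER
-> (487, -340, 190, 28) d [-0.757 -0.587  0.5  ] wz 0.378 step8 [-0.0946 -0.0734  0.0625] 0.0472 q1-yaw -62.9 
-> (487, -383, 130, 11) d [-0.38  -0.202  0.6  ] wz 0.378 step8 [-0.0475 -0.0252  0.075 ] 0.0472 q1-yaw -49.2
```

{"op": "servo_tool", "data": {"motion": [0, -0.124, -0.124, -0.05, 0, 0, 0, 0, -0.248, -0.248, -0.1, 0, 0, 0, 0, -0.372, -0.372, -0.15, 0, 0, 0, 0, -0.496, -0.496, -0.2, 0, 0, 0, 0, -0.62, -0.62, -0.25, 0, 0, 0, 0, -0.744, -0.744, -0.3, 0, 0, 0, 0, -0.868, -0.868, -0.35, 0, 0, 0, 0, -0.992, -0.992, -0.4, 0, 0, 0], "squeeze": 60}}

```text
time_s: 1.1
eef_pos: [226.2, 511.1, 290.6]
tool_rot: [0.118, 0.993, -0.0, 0.0]
force: [0.3, 0.5, 0.7]
gripper_width: 85.4
gripper_force: 0.0
```

{"op": "servo_tool", "data": {"motion": [0, -0.124, -0.124, -0.01, 0, 0, 0, 0, -0.248, -0.248, -0.02, 0, 0, 0, 0, -0.372, -0.372, -0.03, 0, 0, 0, 0, -0.496, -0.496, -0.04, 0, 0, 0, 0, -0.62, -0.62, -0.05, 0, 0, 0, 0, -0.744, -0.744, -0.06, 0, 0, 0, 0, -0.868, -0.868, -0.07, 0, 0, 0, 0, -0.992, -0.992, -0.08, 0, 0, 0]}}

```text
time_s: 2.1
eef_pos: [299.4, 391.5, 298.4]
tool_rot: [0.118, 0.993, 0.0, 0.0]
force: [0.1, -0.7, -0.1]
gripper_width: 85.5
gripper_force: 0.0
```

{"op": "servo_tool", "data": {"motion": [0, -0.124, -0.124, 0, 0, 0, 0.09, 0, -0.248, -0.248, 0, 0, 0, 0.18, 0, -0.372, -0.372, 0, 0, 0, 0.27, 0, -0.496, -0.496, 0, 0, 0, 0.36, 0, -0.62, -0.62, 0, 0, 0, 0.45, 0, -0.744, -0.744, 0, 0, 0, 0.54, 0, -0.868, -0.868, 0, 0, 0, 0.63, 0, -0.992, -0.992, 0, 0, 0, 0.7]}}

```text
time_s: 3.1
eef_pos: [372.5, 271.8, 298.3]
tool_rot: [0.385, 0.923, 0.0, 0.0]
force: [0.0, 0.3, 0.5]
gripper_width: 85.5
gripper_force: 0.0
```

{"op": "servo_tool", "data": {"motion": [0, -0.124, -0.05, 0, 0, 0, 0, 0, -0.248, -0.1, 0, 0, 0, 0, 0, -0.372, -0.15, 0, 0, 0, 0, 0, -0.496, -0.2, 0, 0, 0, 0, 0, -0.62, -0.25, 0, 0, 0, 0, 0, -0.744, -0.3, 0, 0, 0, 0, 0, -0.868, -0.35, 0, 0, 0, 0, 0, -0.992, -0.4, 0, 0, 0, 0]}}

```text
time_s: 4.1
eef_pos: [414.0, 173.4, 298.3]
tool_rot: [0.383, 0.924, -0.0, -0.0]
force: [-0.9, -0.4, 0.3]
gripper_width: 85.6
gripper_force: 0.0
```

{"op": "servo_tool", "data": {"motion": [0, -0.124, -0.075, 0, 0, 0, 0, 0, -0.248, -0.15, 0, 0, 0, 0, 0, -0.372, -0.225, 0, 0, 0, 0, 0, -0.496, -0.3, 0, 0, 0, 0, 0, -0.62, -0.375, 0, 0, 0, 0, 0, -0.744, -0.45, 0, 0, 0, 0, 0, -0.868, -0.525, 0, 0, 0, 0, 0, -0.992, -0.6, 0, 0, 0, 0]}}

```text
time_s: 5.1
eef_pos: [441.5, 60.7, 298.3]
tool_rot: [0.383, 0.924, -0.0, -0.0]
force: [0.6, -0.7, -0.1]
gripper_width: 85.7
gripper_force: 0.0
```

{"op": "servo_tool", "data": {"motion": [0, -0.124, -0.1, 0, 0, 0, 0, 0, -0.248, -0.2, 0, 0, 0, 0, 0, -0.372, -0.3, 0, 0, 0, 0, 0, -0.496, -0.4, 0, 0, 0, 0, 0, -0.62, -0.5, 0.02, 0, 0, 0, 0, -0.744, -0.6, 0.04, 0, 0, 0, 0, -0.868, -0.7, 0.07, 0, 0, 0, 0, -0.992, -0.8, 0.1, 0, 0, 0]}}

```text
time_s: 6.1
eef_pos: [454.7, -66.1, 288.0]
tool_rot: [0.383, 0.924, -0.0, -0.0]
force: [0.6, 1.0, 0.3]
gripper_width: 85.6
gripper_force: 0.0
```

{"op": "servo_tool", "data": {"motion": [0, -0.124, -0.112, 0.03, 0, 0, 0, 0, -0.248, -0.225, 0.07, 0, 0, 0, 0, -0.372, -0.337, 0.11, 0, 0, 0, 0, -0.496, -0.45, 0.15, 0, 0, 0, 0, -0.62, -0.562, 0.19, 0, 0, 0, 0, -0.744, -0.675, 0.23, 0, 0, 0, 0, -0.868, -0.787, 0.27, 0, 0, 0, 0, -0.992, -0.9, 0.3, 0, 0, 0]}}

```text
time_s: 7.1
eef_pos: [461.1, -200.0, 258.0]
tool_rot: [0.383, 0.924, -0.0, -0.0]
force: [-0.7, 0.4, 0.9]
gripper_width: 85.6
gripper_force: 0.0
```

{"op": "servo_tool", "data": {"motion": [0, -0.124, -0.112, 0.07, 0, 0, 0.095, 0, -0.248, -0.225, 0.15, 0, 0, 0.19, 0, -0.372, -0.337, 0.22, 0, 0, 0.285, 0, -0.496, -0.45, 0.3, 0, 0, 0.38, 0, -0.62, -0.562, 0.37, 0, 0, 0.475, 0, -0.744, -0.675, 0.45, 0, 0, 0.57, 0, -0.868, -0.787, 0.52, 0, 0, 0.665, 0, -0.992, -0.9, 0.6, 0, 0, 0.75]}}

```text
time_s: 8.1
eef_pos: [467.4, -333.8, 197.9]
tool_rot: [0.636, 0.772, -0.0, 0.0]
force: [0.3, -0.2, 0.2]
gripper_width: 85.2
gripper_force: 0.0
```

```bash
python3 - <<'E'
from h import *
s=sensors.read_state();print(s['eef_pos'],yawof(s['tool_rot']),s['time_s'],s['qpos'])
plan(s['eef_pos'],yawof(s['tool_rot']),[(487,-383,140,11),(487,-383,95,11)])
E
```

```text
[ 467.3698131  -333.82196569  197.92839625] 11.052795605330186 8.1 [-6.73003020e-01  4.34420462e-01  1.82686572e+00 -1.57558639e-05
  8.80195022e-01 -8.65900656e-01]
-> (487, -383, 140, 11) d [-0.52   0.098  0.579] wz 0.001 step8 [-0.065   0.0123  0.0724] 0.0001 q1-yaw -49.2 
-> (487, -383, 95, 11) d [0.   0.   0.45] wz 0.0 step8 [0.     0.     0.0562] 0.0 q1-yaw -49.2
```

{"op": "servo_tool", "data": {"motion": [0, -0.13, 0.025, 0.06, 0, 0, 0, 0, -0.26, 0.05, 0.14, 0, 0, 0, 0, -0.39, 0.075, 0.26, 0, 0, 0, 0, -0.52, 0.098, 0.42, 0, 0, 0, 0, -0.52, 0.098, 0.6, 0, 0, 0, 0, -0.52, 0.098, 0.78, 0, 0, 0, 0, -0.52, 0.098, 0.92, 0, 0, 0, 0, -0.52, 0.098, 1.0, 0, 0, 0]}}

```text
time_s: 9.1
eef_pos: [486.8, -381.2, 97.2]
tool_rot: [0.635, 0.773, 0.0, -0.001]
force: [-1.0, -0.8, 0.1]
gripper_width: 85.4
gripper_force: 0.0
```

{"op": "servo_tool", "data": {"motion": [1, 0, 0, 0.03, 0, 0, 0, 1, 0, 0, 0.03, 0, 0, 0, 1, 0, 0, 0.03, 0, 0, 0, 1, 0, 0, 0.03, 0, 0, 0, 1, 0, 0, 0.03, 0, 0, 0, 1, 0, 0, 0.03, 0, 0, 0, 1, 0, 0, 0.03, 0, 0, 0, 1, 0, 0, 0.03, 0, 0, 0]}}

```text
time_s: 10.1
eef_pos: [487.4, -382.0, 96.1]
tool_rot: [0.635, 0.773, 0.0, 0.001]
force: [-1.1, 1.4, 5.0]
gripper_width: 28.1
gripper_force: 55.4
```

{"op": "servo_tool", "data": {"motion": [1, 0, 0, -0.06, 0, 0, 0, 1, 0, 0, -0.18, 0, 0, 0, 1, 0, 0, -0.32, 0, 0, 0, 1, 0, 0, -0.46, 0, 0, 0, 1, 0, 0, -0.6, 0, 0, 0, 1, 0, 0, -0.74, 0, 0, -0.15, 1, 0, 0, -0.87, 0, 0, -0.37, 1, 0, 0, -1.0, 0, 0, -0.6]}}

```text
time_s: 11.1
eef_pos: [487.1, -381.7, 196.4]
tool_rot: [0.434, 0.901, -0.0, 0.0]
force: [-0.2, 0.2, -1.2]
gripper_width: 26.5
gripper_force: 56.9
```

```bash
python3 - <<'E'
from h import *
s=sensors.read_state();print(s['eef_pos'],yawof(s['tool_rot']),s['time_s'],s['gripper_width'],s['gripper_force'],s['force'])
plan(s['eef_pos'],yawof(s['tool_rot']),[(571.5,319,275,62)])
c=cam('side');cam('top')
f=c['frame'][190:310,310:430,::-1];cv2.imwrite('pics/lift.png',cv2.resize(f,None,fx=4,fy=4,interpolation=cv2.INTER_CUBIC))
E
```

```text
[ 487.07613949 -381.73841809  196.43576838] 38.51629366417332 11.1 26.517249435123507 56.851736437529325 [-0.23335745  0.20629042 -1.20393108]
-> (571.5, 319, 275, 62) d [ 4.957  5.024 -0.786] wz -0.522 step8 [ 0.6196  0.628  -0.0982] -0.0652 q1-yaw -32.8 OVER
```

View pics/lift.png

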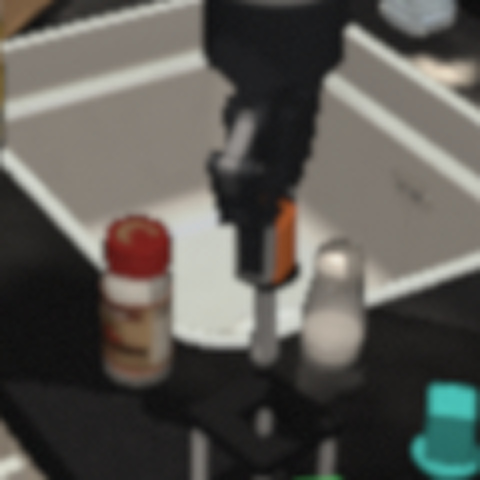

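The picture shows the key held upright, clear of the stand (tip near crop pixel (264,362)), with the spice and salt untouched.

{"op": "servo_tool", "data": {"motion": [1, 0.12, 0.12, -0.12, 0, 0, 0, 1, 0.24, 0.25, -0.25, 0, 0, 0, 1, 0.37, 0.37, -0.38, 0, 0, 0, 1, 0.49, 0.5, -0.5, 0, 0, 0, 1, 0.62, 0.62, -0.63, 0, 0, 0, 1, 0.74, 0.75, -0.75, 0, 0, 0, 1, 0.87, 0.88, -0.88, 0, 0, 0, 1, 0.99, 1.0, -1.0, 0, 0, 0]}}

```text
time_s: 12.2
eef_pos: [504.7, -240.9, 296.2]
tool_rot: [0.437, 0.9, 0.0, 0.0]
force: [-0.2, -0.7, -1.2]
gripper_width: 26.5
gripper_force: 56.9
```

{"op": "servo_tool", "data": {"motion": [1, 0.12, 0.12, -0.08, 0, 0, 0, 1, 0.24, 0.25, -0.16, 0, 0, 0, 1, 0.37, 0.37, -0.24, 0, 0, 0, 1, 0.49, 0.5, -0.32, 0, 0, 0, 1, 0.62, 0.62, -0.4, 0, 0, 0, 1, 0.74, 0.75, -0.48, 0, 0, 0, 1, 0.87, 0.88, -0.56, 0, 0, 0, 1, 0.99, 1.0, -0.64, 0, 0, 0]}}

```text
time_s: 13.2
eef_pos: [522.0, -101.3, 359.8]
tool_rot: [0.437, 0.9, -0.0, 0.0]
force: [0.8, -0.2, -1.1]
gripper_width: 26.8
gripper_force: 56.9
```

{"op": "servo_tool", "data": {"motion": [1, 0.12, 0.12, 0, 0, 0, 0, 1, 0.24, 0.25, 0, 0, 0, 0, 1, 0.37, 0.37, 0, 0, 0, 0, 1, 0.49, 0.5, 0, 0, 0, 0, 1, 0.62, 0.62, 0, 0, 0, 0, 1, 0.74, 0.75, 0, 0, 0, 0, 1, 0.87, 0.88, 0, 0, 0, 0, 1, 0.99, 1.0, 0, 0, 0, 0]}}

```text
time_s: 14.2
eef_pos: [539.4, 38.4, 359.3]
tool_rot: [0.437, 0.9, -0.0, -0.0]
force: [-0.4, -0.7, -1.3]
gripper_width: 26.7
gripper_force: 56.9
```

{"op": "servo_tool", "data": {"motion": [1, 0.12, 0.12, 0, 0, 0, 0, 1, 0.24, 0.25, 0, 0, 0, 0, 1, 0.37, 0.37, 0, 0, 0, 0, 1, 0.49, 0.5, 0, 0, 0, 0, 1, 0.62, 0.62, 0, 0, 0, 0, 1, 0.74, 0.75, 0.08, 0, 0, 0, 1, 0.87, 0.88, 0.2, 0, 0, 0, 1, 0.99, 1.0, 0.3, 0, 0, 0]}}

```text
time_s: 15.2
eef_pos: [556.5, 177.9, 328.0]
tool_rot: [0.437, 0.9, -0.0, -0.0]
force: [-0.6, 0.6, -1.1]
gripper_width: 26.3
gripper_force: 56.9
```

{"op": "servo_tool", "data": {"motion": [1, 0.12, 0.12, 0.04, 0, 0, -0.06, 1, 0.24, 0.25, 0.1, 0, 0, -0.13, 1, 0.37, 0.37, 0.16, 0, 0, -0.2, 1, 0.49, 0.5, 0.22, 0, 0, -0.26, 1, 0.62, 0.62, 0.29, 0, 0, -0.33, 1, 0.74, 0.75, 0.36, 0, 0, -0.4, 1, 0.87, 0.88, 0.43, 0, 0, -0.46, 1, 0.99, 1.0, 0.5, 0, 0, -0.52]}}

```text
time_s: 16.2
eef_pos: [574.2, 317.7, 278.8]
tool_rot: [0.244, 0.97, -0.0, -0.0]
force: [-0.7, -0.3, -1.4]
gripper_width: 26.8
gripper_force: 56.9
```

```bash
python3 - <<'E'
from h import *
s=sensors.read_state();print(s['eef_pos'],yawof(s['tool_rot']),s['time_s'],s['gripper_width'],s['gripper_force'],s['force'])
plan(s['eef_pos'],yawof(s['tool_rot']),[(571.5,319,265,62)])
c=cam('side');t=cam('top')
f=c['frame'][100:200,245:345,::-1];A=cv2.resize(f,None,fx=4,fy=4,interpolation=cv2.INTER_CUBIC)
f=t['frame'][150:250,180:280,::-1];B=cv2.resize(f,None,fx=4,fy=4,interpolation=cv2.INTER_CUBIC)
d=load('side');e=s['eef_pos'];print('tip px crop',(proj(d,[e[0],e[1],e[2]-86])-[245,100])*4,'screw',(proj(d,[571.5,319,172])-[245,100])*4)
cv2.imwrite('pics/over.png',np.hstack([A,B]))
E
```

```text
[574.24333953 317.66761326 278.76454837] 61.76674280685128 16.2 26.783492086287026 56.91948825493455 [-0.68766218 -0.28851707 -1.35018104]
-> (571.5, 319, 265, 62) d [ 0.03  -0.001  0.138] wz -0.005 step8 [ 0.0038 -0.0002  0.0172] -0.0006 q1-yaw -32.8 
tip px crop [[167.6817967  178.38522147]] screw [[165.66735831 200.67026658]]
```

View pics/over.png

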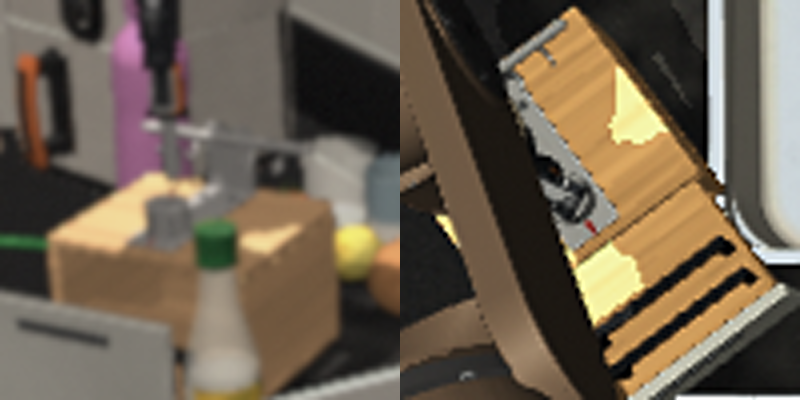

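The side crop shows the shaft at column ~173 (tip row ~178), just above the cap (columns ~147–190, top row ~202). I'll refine this numerically.

```bash
python3 - <<'E'
from h import *
d=load('side');f=d['f'].astype(int)
for r in (136,138,140,142,143,144,145,146): print(r,[tuple(x) for x in f[r,282:295]])
g=f.mean(2).astype(int)
for r in range(146,163,1): print(r,g[r,278:298])
e=[574.2,317.7,278.8]
print(proj(d,[[574.2,317.7,278.8-86+z] for z in(0,10,20,30)]).round(1), proj(d,org([571.5,319,.63],[[0,0,172],[0,0,160],[0,0,144]])).round(1))
E
```

```text
136 [(np.int64(145), np.int64(94), np.int64(127)), (np.int64(143), np.int64(96), np.int64(125)), (np.int64(136), np.int64(103), np.int64(123)), (np.int64(115), np.int64(98), np.int64(106)), (np.int64(101), np.int64(96), np.int64(95)), (np.int64(103), np.int64(100), np.int64(97)), (np.int64(102), np.int64(97), np.int64(96)), (np.int64(100), np.int64(84), np.int64(91)), (np.int64(104), np.int64(75), np.int64(92)), (np.int64(106), np.int64(75), np.int64(93)), (np.int64(118), np.int64(97), np.int64(106)), (np.int64(148), np.int64(138), np.int64(136)), (np.int64(142), np.int64(135), np.int64(130))]
138 [(np.int64(145), np.int64(93), np.int64(126)), (np.int64(139), np.int64(91), np.int64(121)), (np.int64(125), np.int64(89), np.int64(111)), (np.int64(103), np.int64(87), np.int64(95)), (np.int64(99), np.int64(94), np.int64(93)), (np.int64(103), np.int64(100), np.int64(97)), (np.int64(101), np.int64(98), np.int64(96)), (np.int64(95), np.int64(87), np.int64(88)), (np.int64(101), np.int64(81), np.int64(91)), (np.int64(111), np.int64(93), np.int64(100)), (np.int64(121), np.int64(109), np.int64(1
[... 4618 characters left out ...]
4 151 100  89  96 100 100  95  95  99  96  93  93  97  98  97
  95  93]
157 [204 200 181 136  93  89  97 100 100  96  95  97  97  96  93  90  86  85
  86  88]
158 [188 174 148 114  90  91  99 101 101  96  95  99 102 103  98  84  73  70
  74  77]
159 [151 132 119 105  94  97 102 105 104 102 103 105 109 108 100  81  59  52
  55  58]
160 [117 110 108 105  98 102 108 109 108 110 111 110 112 111 102  80  56  45
  45  46]
161 [106 106 106 103 100 105 108 110 111 114 113 108 108 109 105  84  57  45
  42  44]
162 [107 109 105 104 103 104 106 106 109 113 111 108 108 109 106  86  60  46
  43  41]
[[286.9 144.6]
 [286.7 141.9]
 [286.6 139.2]
 [286.4 136.5]] [[286.4 150.2]
 [286.6 153.3]
 [286.9 157.5]]
```

{"op": "servo_tool", "data": {"motion": [1, 0.015, 0, 0.06, 0, 0, 0, 1, 0.03, 0, 0.14, 0, 0, 0, 1, 0.03, 0, 0.22, 0, 0, 0, 1, 0.03, 0, 0.28, 0, 0, 0, 1, 0.03, 0, 0.32, 0, 0, 0, 1, 0.03, 0, 0.35, 0, 0, 0, 1, 0.03, 0, 0.37, 0, 0, 0, 1, 0.03, 0, 0.39, 0, 0, 0]}}

```text
time_s: 17.3
eef_pos: [572.4, 319.3, 242.9]
tool_rot: [0.246, 0.969, 0.002, 0.001]
force: [-9.2, 4.9, 41.1]
gripper_width: 25.2
gripper_force: 63.7
```

```bash
python3 - <<'E'
from h import *
s=sensors.read_state();print(s['eef_pos'],yawof(s['tool_rot']),s['force'],s['ft_torque'])
E
```

```text
[572.37778099 319.3328808  242.85636845] 61.55636444299702 [-9.19304528  4.87186804 41.05578849] [ 0.94554545  2.18708988 -0.06099232]
```

{"op": "servo_tool", "data": {"motion": [1, 0.015, 0, -0.01, 0, 0, 0.08, 1, 0.015, 0, -0.01, 0, 0, 0.16, 1, 0.015, 0, -0.01, 0, 0, 0.24, 1, 0.015, 0, -0.01, 0, 0, 0.32, 1, 0.015, 0, -0.01, 0, 0, 0.4, 1, 0.015, 0, -0.01, 0, 0, 0.48, 1, 0.015, 0, -0.01, 0, 0, 0.56, 1, 0.015, 0, -0.01, 0, 0, 0.64]}}

```text
time_s: 18.3
eef_pos: [571.1, 320.0, 241.8]
tool_rot: [0.48, 0.877, 0.002, 0.0]
force: [1.7, 10.5, 0.4]
gripper_width: 25.2
gripper_force: 59.6
```

```bash
python3 - <<'E'
from h import *
s=sensors.read_state();print(s['eef_pos'],yawof(s['tool_rot']),s['force'],s['ft_torque'])
E
```

```text
[571.07855087 320.00869018 241.83516963] 32.63852686472802 [ 1.72362675 10.52565059  0.42754275] [ 2.43927115 -0.38890485  0.08589374]
```

{"op": "servo_tool", "data": {"motion": [1, 0.01, 0.005, 0.01, 0, 0, 0, 1, 0.01, 0.005, 0.015, 0, 0, 0, 1, 0.01, 0.005, 0.02, 0, 0, 0, 1, 0.01, 0.005, 0.02, 0, 0, 0.06, 1, 0.01, 0.005, 0.02, 0, 0, 0.12, 1, 0.01, 0.005, 0.025, 0, 0, 0.18, 1, 0.01, 0.005, 0.025, 0, 0, 0.24, 1, 0.01, 0.005, 0.025, 0, 0, 0.3]}}

```text
time_s: 19.3
eef_pos: [570.9, 320.7, 239.4]
tool_rot: [0.579, 0.815, 0.002, 0.0]
force: [1.7, 7.5, 2.3]
gripper_width: 25.9
gripper_force: 60.2
```

```bash
python3 - <<'E'
from h import *
s=sensors.read_state();print(s['eef_pos'],yawof(s['tool_rot']),s['force'],s['ft_torque'])
E
```

```text
[570.86298544 320.72834926 239.43708065] 19.16927384991695 [1.73669736 7.48059872 2.31765586] [ 1.70511728 -0.21797509  0.07101482]
```

{"op": "servo_tool", "data": {"motion": [1, 0.01, 0.005, 0.01, 0, 0, 0, 1, 0.02, 0.008, 0.02, 0, 0, 0, 1, 0.02, 0.008, 0.03, 0, 0, 0, 1, 0.02, 0.008, 0.035, 0, 0, 0, 1, 0.02, 0.008, 0.04, 0, 0, 0, 1, 0.02, 0.008, 0.045, 0, 0, 0, 1, 0.02, 0.008, 0.05, 0, 0, 0, 1, 0.02, 0.008, 0.05, 0, 0, 0]}}

```text
time_s: 20.3
eef_pos: [570.9, 321.9, 235.6]
tool_rot: [0.579, 0.815, 0.001, 0.001]
force: [-4.8, -2.2, 21.7]
gripper_width: 25.5
gripper_force: 62.6
```

```bash
python3 - <<'E'
from h import *
s=sensors.read_state();print(s['eef_pos'],yawof(s['tool_rot']),s['force'],s['ft_torque'])
E
```

```text
[570.89069666 321.89566514 235.6478228 ] 19.265665179163616 [-4.78573025 -2.17490692 21.66760294] [-0.53726677  0.90630146 -0.02247105]
```

{"op": "servo_tool", "data": {"motion": [1, -0.002, -0.003, 0, 0, 0, 0.06, 1, -0.002, -0.003, 0.005, 0, 0, 0.12, 1, -0.002, -0.003, 0.01, 0, 0, 0.18, 1, -0.002, -0.003, 0.01, 0, 0, 0.24, 1, -0.002, -0.003, 0.015, 0, 0, 0.3, 1, -0.002, -0.003, 0.02, 0, 0, 0.36, 1, -0.002, -0.003, 0.02, 0, 0, 0.42, 1, -0.002, -0.003, 0.02, 0, 0, 0.48]}}

```text
time_s: 21.3
eef_pos: [570.6, 321.6, 232.0]
tool_rot: [0.722, 0.692, 0.001, 0.0]
force: [2.3, 0.4, -0.6]
gripper_width: 25.4
gripper_force: 59.5
```

```bash
python3 - <<'E'
from h import *
s=sensors.read_state();print(s['eef_pos'],yawof(s['tool_rot']),s['force'],s['ft_torque'])
E
```

```text
[570.59396751 321.56956936 232.04625087] -2.4279748495169082 [ 2.25036128  0.35848349 -0.61359907] [ 0.24661431 -0.51664522  0.00632143]
```

{"op": "servo_tool", "data": {"motion": [1, 0, 0, 0.01, 0, 0, 0.1, 1, 0, 0, 0.015, 0, 0, 0.2, 1, 0, 0, 0.015, 0, 0, 0.3, 1, 0, 0, 0.015, 0, 0, 0.4, 1, 0, 0, 0.015, 0, 0, 0.5, 1, 0, 0, 0.015, 0, 0, 0.6, 1, 0, 0, 0.015, 0, 0, 0.7, 1, 0, 0, 0.015, 0, 0, 0.8]}}

```text
time_s: 22.3
eef_pos: [570.7, 321.7, 230.8]
tool_rot: [0.901, 0.435, 0.001, -0.0]
force: [1.9, 0.9, 4.5]
gripper_width: 25.4
gripper_force: 60.2
```

```bash
python3 - <<'E'
from h import *
s=sensors.read_state();print(s['eef_pos'],yawof(s['tool_rot']),s['force'],s['ft_torque'])
cam('top')
t=load('top');f=t['f'];u,v=proj(t,[571,320,172])[0];print(u,v)
r=f[int(v)-12:int(v)+13,int(u)-12:int(u)+13].astype(int);m=(r[...,0]>1.5*r[...,1])&(r[...,0]>80);print(np.argwhere(m)-12)
E
```

```text
[570.72086771 321.68267228 230.79477568] -38.481447768790325 [1.94069634 0.93558169 4.49352635] [ 0.22775503 -0.40471618  0.18411386]
220.1980074186551 199.01586943182303
[[-4 -2]
 [-4 -1]
 [-3 -2]
 [-3 -1]
 [-3  0]
 [-2 -2]
 [-2 -1]
 [-2  0]
 [-2  2]
 [-1 -1]
 [-1  0]
 [ 6  6]
 [ 6  7]
 [ 7  6]
 [ 7  7]
 [ 8  8]
 [ 9  8]]
```

{"op": "servo_tool", "data": {"motion": [1, 0, 0, 0, 0, 0, 0.13, 1, 0, 0, 0, 0, 0, 0.26, 1, 0, 0, 0, 0, 0, 0.4, 1, 0, 0, 0, 0, 0, 0.53, 1, 0, 0, 0, 0, 0, 0.66, 1, 0, 0, 0, 0, 0, 0.8, 1, 0, 0, 0, 0, 0, 0.9, 1, 0, 0, 0, 0, 0, 1.0]}}

```text
time_s: 23.35
eef_pos: [570.8, 321.7, 230.8]
tool_rot: [0.998, 0.058, 0.001, -0.0]
force: [2.4, 1.2, 4.2]
gripper_width: 25.4
gripper_force: 60.2
```

{"op": "servo_tool", "data": {"motion": [0.35, 0, 0, -0.005, 0, 0, 0, 0.35, 0, 0, -0.01, 0, 0, 0, 0.35, 0, 0, -0.01, 0, 0, 0, 0.35, 0, 0, -0.01, 0, 0, -0.2, 0.35, 0, 0, -0.01, 0, 0, -0.4, 0.35, 0, 0, -0.01, 0, 0, -0.6, 0.35, 0, 0, -0.01, 0, 0, -0.8, 0.35, 0, 0, -0.01, 0, 0, -1.0]}}

```text
time_s: 24.35
eef_pos: [569.8, 321.5, 231.2]
tool_rot: [0.899, 0.439, -0.0, 0.0]
force: [-0.6, 0.2, -0.5]
gripper_width: 55.2
gripper_force: 0.0
```

```bash
python3 - <<'E'
from h import *
s=sensors.read_state();print(s['eef_pos'],yawof(s['tool_rot']),s['force'],s['ft_torque'],s['qpos'])
c=cam('side');t=cam('top')
A=cv2.resize(c['frame'][100:175,250:325,::-1],(400,400),interpolation=cv2.INTER_CUBIC)
B=cv2.resize(t['frame'][165:240,190:265,::-1],(400,400),interpolation=cv2.INTER_CUBIC)
cv2.imwrite('pics/regrip.png',np.hstack([A,B]))
E
```

```text
[569.84412467 321.48784159 231.19462264] -37.96616387007723 [-0.61304631  0.18094355 -0.52252846] [-0.01295893 -0.0047191  -0.00621272] [ 4.67336153e-01  5.04330795e-01  1.60545493e+00 -1.68389779e-05
  1.03203129e+00  1.12997935e+00]
```

View pics/regrip.png

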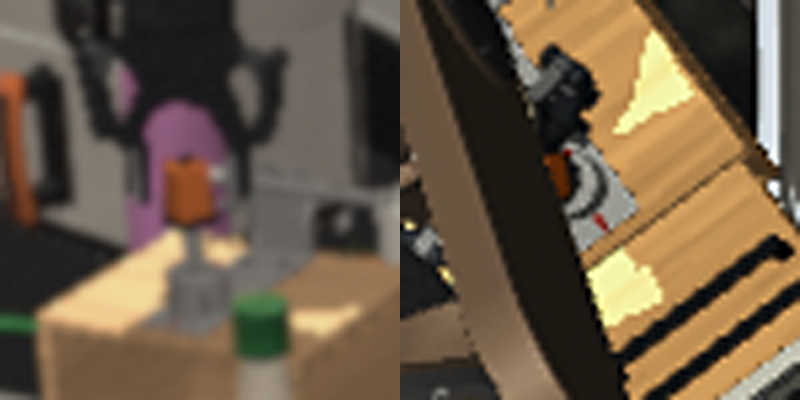

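The picture shows the key standing upright by itself in the screw with the jaws open around it. In the top half the head's red mark is at (567,153), so the screw has turned about 70° and has about 130° to go.

{"op": "servo_tool", "data": {"motion": [0.35, 0.003, 0.004, 0, 0, 0, -0.2, 0.35, 0.006, 0.007, 0, 0, 0, -0.4, 0.35, 0.006, 0.007, 0, 0, 0, -0.6, 0.35, 0.006, 0.007, 0, 0, 0, -0.8, 0.35, 0.006, 0.007, 0, 0, 0, -1.0, 1, 0.006, 0.007, 0, 0, 0, -1.0, 1, 0.006, 0.007, 0, 0, 0, -1.0, 1, 0.006, 0.007, 0, 0, 0, -1.0]}}

```text
time_s: 25.45
eef_pos: [570.9, 321.6, 231.4]
tool_rot: [0.666, 0.746, 0.0, 0.0]
force: [-0.9, -0.1, 2.0]
gripper_width: 25.0
gripper_force: 58.4
```

{"op": "servo_tool", "data": {"motion": [1, 0, 0, 0, 0, 0, 0, 1, 0, 0, 0, 0, 0, 0, 1, 0, 0, 0, 0, 0, 0.16, 1, 0, 0, 0, 0, 0, 0.33, 1, 0, 0, 0, 0, 0, 0.5, 1, 0, 0, 0, 0, 0, 0.66, 1, 0, 0, 0, 0, 0, 0.83, 1, 0, 0, 0, 0, 0, 1.0]}}

```text
time_s: 26.45
eef_pos: [570.8, 321.7, 231.4]
tool_rot: [0.901, 0.434, 0.0, -0.0]
force: [-2.4, -0.2, 3.6]
gripper_width: 25.2
gripper_force: 59.2
```

```bash
python3 - <<'E'
from h import *
s=sensors.read_state();print(s['eef_pos'],yawof(s['tool_rot']),s['force'],s['ft_torque'],s['gripper_width'])
E
```

```text
[570.79626308 321.69579643 231.39380926] -38.58944470090855 [-2.44720213 -0.24981763  3.60641611] [0.11487087 0.30095145 0.15678374] 25.21099634210707
```

{"op": "servo_tool", "data": {"motion": [1, 0, 0, 0, 0, 0, 0.13, 1, 0, 0, 0, 0, 0, 0.26, 1, 0, 0, 0, 0, 0, 0.4, 1, 0, 0, 0, 0, 0, 0.53, 1, 0, 0, 0, 0, 0, 0.66, 1, 0, 0, 0, 0, 0, 0.8, 1, 0, 0, 0, 0, 0, 0.9, 1, 0, 0, 0, 0, 0, 1.0]}}

```text
time_s: 27.45
eef_pos: [570.8, 321.8, 231.4]
tool_rot: [0.998, 0.057, 0.0, -0.0]
force: [-1.9, 0.9, 3.0]
gripper_width: 25.0
gripper_force: 59.1
```

{"op": "servo_tool", "data": {"motion": [0.35, 0, 0, 0, 0, 0, 0, 0.35, 0, 0, 0, 0, 0, 0, 0.35, 0, 0, 0, 0, 0, 0, 0.35, 0, 0, 0, 0, 0, -0.2, 0.35, 0, 0, 0, 0, 0, -0.4, 0.35, 0, 0, 0, 0, 0, -0.6, 0.35, 0, 0, 0, 0, 0, -0.8, 0.35, 0, 0, 0, 0, 0, -1.0]}}

```text
time_s: 28.45
eef_pos: [570.8, 321.5, 231.3]
tool_rot: [0.899, 0.439, -0.0, 0.0]
force: [0.3, -0.0, 1.0]
gripper_width: 55.4
gripper_force: 0.0
```

{"op": "servo_tool", "data": {"motion": [0.35, 0, 0, 0, 0, 0, -0.2, 0.35, 0, 0, 0, 0, 0, -0.4, 0.35, 0, 0, 0, 0, 0, -0.6, 0.35, 0, 0, 0, 0, 0, -0.8, 0.35, 0, 0, 0, 0, 0, -1.0, 1, 0, 0, 0, 0, 0, -1.0, 1, 0, 0, 0, 0, 0, -1.0, 1, 0, 0, 0, 0, 0, -1.0]}}

```text
time_s: 29.45
eef_pos: [570.9, 321.6, 231.4]
tool_rot: [0.665, 0.746, 0.0, 0.0]
force: [1.1, -0.6, 1.5]
gripper_width: 25.3
gripper_force: 58.5
```

{"op": "servo_tool", "data": {"motion": [1, 0, 0, 0, 0, 0, 0, 1, 0, 0, 0, 0, 0, 0, 1, 0, 0, 0, 0, 0, 0.12, 1, 0, 0, 0, 0, 0, 0.24, 1, 0, 0, 0, 0, 0, 0.36, 1, 0, 0, 0, 0, 0, 0.48, 1, 0, 0, 0, 0, 0, 0.6, 1, 0, 0, 0, 0, 0, 0.67]}}

```text
time_s: 30.45
eef_pos: [570.9, 321.6, 231.5]
tool_rot: [0.837, 0.547, 0.0, 0.0]
force: [-0.4, -0.0, 4.7]
gripper_width: 25.1
gripper_force: 59.3
```

```bash
python3 - <<'E'
from h import *
s=sensors.read_state();print(s['eef_pos'],yawof(s['tool_rot']),s['force'],s['ft_torque'],s['gripper_width'])
t=cam('top');t=load('top');f=t['f'].astype(int)
r=f[185:215,205:240];m=(r[...,0]>1.6*r[...,1])&(r[...,0]>80)
for v,u in np.argwhere(m): print((u+205,v+185),r[v,u],at_z(t,u+205,v+185,172)[:2].round(0)-[571,320],end=';')
E
```

```text
[570.87551377 321.61569883 231.46078345] -23.622331166304164 [-0.38685138 -0.01516305  4.66219842] [-0.07832078  0.07971365  0.15365591] 25.145202654697542
(np.int64(217), np.int64(194)) [126  62  20] [17. 11.];(np.int64(218), np.int64(194)) [246 117  18] [17.  7.];(np.int64(219), np.int64(194)) [106  44   5] [17.  4.];(np.int64(217), np.int64(195)) [118  59  21] [13. 11.];(np.int64(218), np.int64(195)) [215  95  14] [13.  7.];(np.int64(219), np.int64(195)) [107  43   5] [13.  4.];(np.int64(220), np.int64(195)) [88 35  3] [13.  1.];(np.int64(218), np.int64(196)) [149  61  10] [10.  7.];(np.int64(219), np.int64(196)) [97 40  5] [10.  4.];(np.int64(220), np.int64(196)) [86 35  3] [10.  1.];(np.int64(221), np.int64(196)) [85 35  4] [10. -3.];(np.int64(219), np.int64(197)) [82 35  6] [7. 4.];(np.int64(220), np.int64(197)) [85 35  5] [7. 1.];(np.int64(219), np.int64(198)) [84 36  8] [3. 4.];(np.int64(220), np.int64(198)) [85 35  4] [3. 1.];(np.int64(219), np.int64(199)) [81 35  7] [0. 4.];(np.int64(223), np.int64(201)) [128  23  19] [-7. -9.];(np.int64(224), np.int64(201)) [139  35  30] [ -7. -12.];(np.int64(224), np.int64(202)) [145  68  61] [-10. -12.];(np.int64(225), np.int64(202)) [134  16  12] [-10. -16.];(np.int64(226), np.int64(205)) [141  80  73] [-20. -19.];(np.int64(227), np.int64(205)) [144  72  65] [-20. -22.];(np.int64(227), np.int64(206)) [133  23  19] [-23. -22.];(np.int64(228), np.int64(207)) [112  21  17] [-27. -26.];
```

{"op": "servo_tool", "data": {"motion": [1, 0, 0, 0, 0, 0, 0.1, 1, 0, 0, 0, 0, 0, 0.2, 1, 0, 0, 0, 0, 0, 0.28, 1, 0, 0, 0, 0, 0, 0.34, 1, 0, 0, 0, 0, 0, 0.4, 1, 0, 0, 0, 0, 0, 0.44, 1, 0, 0, 0, 0, 0, 0.48, 1, 0, 0, 0, 0, 0, 0.5]}}

```text
time_s: 31.5
eef_pos: [570.9, 321.6, 231.4]
tool_rot: [0.927, 0.374, 0.0, -0.0]
force: [-1.1, 1.3, 6.5]
gripper_width: 25.5
gripper_force: 60.1
```

```bash
python3 - <<'E'
from h import *
s=sensors.read_state();print(s['eef_pos'],yawof(s['tool_rot']),s['force'],s['ft_torque'],s['gripper_width'])
E
```

```text
[570.88202068 321.64632683 231.43462237] -46.01439157754462 [-1.10616968  1.27553642  6.52020805] [0.09162687 0.20933118 0.26388387] 25.52035158659367
```

{"op": "servo_tool", "data": {"motion": [1, 0, 0, 0, 0, 0, 0.03, 1, 0, 0, 0, 0, 0, 0.06, 1, 0, 0, 0, 0, 0, 0.09, 1, 0, 0, 0, 0, 0, 0.12, 1, 0, 0, 0, 0, 0, 0.12, 1, 0, 0, 0, 0, 0, 0.12, 1, 0, 0, 0, 0, 0, 0.12, 1, 0, 0, 0, 0, 0, 0.12]}}

```text
time_s: 32.5
eef_pos: [570.9, 321.7, 231.4]
tool_rot: [0.944, 0.331, 0.0, -0.0]
force: [-0.7, 1.0, 4.4]
gripper_width: 25.5
gripper_force: 59.9
```

```bash
python3 - <<'E'
from h import *
s=sensors.read_state();print(s['eef_pos'],yawof(s['tool_rot']),s['force'],s['ft_torque'],s['gripper_width'])
t=cam('top');t=load('top');f=t['f'].astype(int)
r=f[198:215,218:240];m=(r[...,0]>1.6*r[...,1])&(r[...,0]>80)
for v,u in np.argwhere(m): print((u+218,v+198),r[v,u],at_z(t,u+218,v+198,172)[:2].round(0)-[571,320],end=';')
print(proj(t,org([571,320.5,.6289],[[-15,0,172],[-30,0,144]])))
E
```

```text
[570.86613368 321.6607197  231.39686128] -51.37068767961132 [-0.71753736  0.96905401  4.36991528] [0.06579043 0.21667863 0.22812338] 25.51287296690139
(np.int64(219), np.int64(198)) [82 34  6] [3. 4.];(np.int64(220), np.int64(198)) [87 35  2] [3. 1.];(np.int64(221), np.int64(198)) [86 34  3] [ 3. -3.];(np.int64(220), np.int64(199)) [85 35  4] [0. 1.];(np.int64(222), np.int64(202)) [138  53  48] [-10.  -6.];(np.int64(223), np.int64(202)) [146  69  64] [-10.  -9.];(np.int64(223), np.int64(203)) [136  35  30] [-13.  -9.];(np.int64(224), np.int64(203)) [150  76  69] [-13. -12.];(np.int64(223), np.int64(204)) [120  71  66] [-17.  -9.];(np.int64(224), np.int64(204)) [86 14 11] [-17. -12.];(np.int64(226), np.int64(205)) [141  79  71] [-20. -19.];(np.int64(227), np.int64(205)) [144  72  66] [-20. -22.];(np.int64(227), np.int64(206)) [132  22  18] [-23. -22.];(np.int64(228), np.int64(207)) [112  21  19] [-27. -26.];[[222.73510613 202.64881477]
 [227.53043995 207.06944931]]
```

{"op": "servo_tool", "data": {"motion": [1, 0, 0, 0, 0, 0, 0, 1, 0, 0, 0, 0, 0, 0.04, 1, 0, 0, 0, 0, 0, 0.08, 1, 0, 0, 0, 0, 0, 0.12, 1, 0, 0, 0, 0, 0, 0.16, 1, 0, 0, 0, 0, 0, 0.18, 1, 0, 0, 0, 0, 0, 0.2, 1, 0, 0, 0, 0, 0, 0.22], "squeeze": 100}}

```text
time_s: 33.55
eef_pos: [570.8, 321.7, 231.5]
tool_rot: [0.969, 0.248, 0.0, -0.0]
force: [-0.5, 0.3, 6.3]
gripper_width: 24.9
gripper_force: 97.4
```

```bash
python3 - <<'E'
from h import *
s=sensors.read_state();print(s['eef_pos'],yawof(s['tool_rot']),s['force'],s['ft_torque'],s['gripper_width'])
t=cam('top');t=load('top');f=t['f'].astype(int)
r=f[200:206,218:226];m=(r[...,0]>1.6*r[...,1])&(r[...,0]>80)
for v,u in np.argwhere(m): print((int(u+218),int(v+200)),r[v,u],end=';')
E
```

```text
[570.83497104 321.70981731 231.48900656] -61.298708407034106 [-0.53763933  0.32606801  6.3261069 ] [0.1033978  0.27497174 0.2406551 ] 24.866365343324194
(222, 202) [137  52  46];(223, 202) [147  70  64];(223, 203) [136  34  30];(224, 203) [150  77  69];(223, 204) [120  71  66];(224, 204) [86 15 12];
```

{"op": "servo_tool", "data": {"motion": [1, 0, 0, 0, 0, 0, -0.1, 1, 0, 0, 0, 0, 0, -0.16, 1, 0, 0, -0.04, 0, 0, -0.16, 1, 0, 0, -0.11, 0, 0, -0.16, 1, 0, 0, -0.18, 0, 0, -0.16, 1, 0, 0, -0.25, 0, 0, -0.16, 1, 0, 0, -0.32, 0, 0, -0.16, 1, 0, 0, -0.39, 0, 0, -0.16]}}

```text
time_s: 34.6
eef_pos: [570.9, 321.5, 271.0]
tool_rot: [0.951, 0.308, 0.0, 0.0]
force: [-0.7, -0.3, -1.4]
gripper_width: 24.7
gripper_force: 104.4
```

```bash
python3 - <<'E'
from h import *
s=sensors.read_state();y=yawof(s['tool_rot']);print(s['eef_pos'],y,s['force'],s['ft_torque'],s['gripper_width'])
plan(s['eef_pos'],y,[(482.6,257.2,271,-54),(482.6,257.2,171,-54)])
t=cam('top');f=t['frame'].astype(int)
r=f[200:206,218:226];m=(r[...,0]>1.6*r[...,1])&(r[...,0]>80)
for v,u in np.argwhere(m): print((int(u+218),int(v+200)),r[v,u],end=';')
E
```

```text
[570.85515501 321.53448749 270.97489524] -54.07515722950505 [-0.72373632 -0.25100504 -1.44154718] [ 0.00530134  0.01649865 -0.02426455] 24.736309362726615
-> (482.6, 257.2, 271, -54) d [-1.092  0.003 -0.   ] wz -0.002 step8 [-0.1365  0.0004 -0.    ] -0.0002 q1-yaw 82.1 OVER
-> (482.6, 257.2, 171, -54) d [0. 0. 1.] wz 0.0 step8 [0.    0.    0.125] 0.0 q1-yaw 82.1 
(222, 202) [142  87  80];(223, 202) [135  24  19];(224, 202) [149  73  67];(224, 203) [146  53  46];
```

```bash
python3 - <<'E'
from h import *
t=load('top');i0=cv2.imread('pics/top0.png')[:,:,::-1].astype(int);i1=t['f'].astype(int)
def marks(f,nm):
    w=np.clip(f[...,0]-(f[...,1]+f[...,2])/2-15,0,None);w[:190]=0;w[212:]=0;w[:,:214]=0;w[:,232:]=0
    w[(f[...,2]*1.35<f[...,1])]=0 # drop orange/wood
    n,l=cv2.connectedComponents((w>0).astype(np.uint8))
    for k in range(1,n):
        v,u=np.nonzero(l==k);ww=w[v,u]
        if ww.sum()<60: continue
        uc,vc=(u*ww).sum()/ww.sum(),(v*ww).sum()/ww.sum()
        print(nm,round(uc,2),round(vc,2),int(ww.sum()),at_z(t,uc,vc,172)[:2].round(1),at_z(t,uc,vc,144)[:2].round(1))
marks(i0,'t0');marks(i1,'now');
print('old head',at_z(t,223.13,202.91,172)[:2].round(1))
# shaft-free cap circle: bright ring centre in initial image
E
```

```text
t0 216.26 195.71 522 [582.2 332.9] [585.7 340.6]
t0 227.14 206.17 678 [547.  297.3] [549.8 304.2]
now 225.46 204.59 878 [552.3 302.8] [555.2 309.8]
old head [558.  310.4]
```

The head mark slipped back about 7° when I eased off before lifting, so I'll reinsert the key, turn it to the stop again and lift straight out.

{"op": "servo_tool", "data": {"motion": [1, 0, 0, 0.06, 0, 0, 0, 1, 0, 0, 0.13, 0, 0, 0, 1, 0, 0, 0.2, 0, 0, 0, 1, 0, 0, 0.25, 0, 0, 0, 1, 0, 0, 0.28, 0, 0, 0, 1, 0, 0, 0.3, 0, 0, 0, 1, 0, 0, 0.32, 0, 0, 0.04, 1, 0, 0, 0.33, 0, 0, 0.08]}}

```text
time_s: 35.65
eef_pos: [571.0, 321.8, 238.3]
tool_rot: [0.961, 0.278, 0.001, -0.0]
force: [-3.8, -0.9, 12.1]
gripper_width: 24.6
gripper_force: 106.4
```

```bash
python3 - <<'E'
from h import *
s=sensors.read_state();y=yawof(s['tool_rot']);print(s['eef_pos'],y,s['force'],s['ft_torque'],s['gripper_width'])
E
```

```text
[571.04168625 321.78869861 238.2961258 ] -57.725168319775776 [-3.84716861 -0.88584933 12.08455539] [-0.16589617  0.78951288  0.01736156] 24.593925498410435
```

{"op": "servo_tool", "data": {"motion": [1, -0.002, 0, 0.01, 0, 0, 0.03, 1, -0.003, 0, 0.02, 0, 0, 0.06, 1, -0.003, 0, 0.03, 0, 0, 0.09, 1, -0.003, 0, 0.035, 0, 0, 0.12, 1, -0.003, 0, 0.04, 0, 0, 0.15, 1, -0.003, 0, 0.045, 0, 0, 0.18, 1, -0.003, 0, 0.05, 0, 0, 0.21, 1, -0.003, 0, 0.055, 0, 0, 0.24]}}

```text
time_s: 36.65
eef_pos: [570.7, 321.6, 231.7]
tool_rot: [0.983, 0.186, 0.0, -0.0]
force: [1.5, 2.3, 0.7]
gripper_width: 24.7
gripper_force: 105.1
```

```bash
python3 - <<'E'
from h import *
s=sensors.read_state();y=yawof(s['tool_rot']);print(s['eef_pos'],y,s['force'],s['ft_torque'],s['gripper_width'])
E
```

```text
[570.69389062 321.55202894 231.73340527] -68.54220250307787 [1.5160247  2.34825338 0.6732219 ] [ 0.4344961  -0.11912235 -0.0598707 ] 24.70633414393982
```

{"op": "servo_tool", "data": {"motion": [1, 0, 0, 0, 0, 0, 0.05, 1, 0, 0, 0, 0, 0, 0.1, 1, 0, 0, 0, 0, 0, 0.15, 1, 0, 0, 0, 0, 0, 0.2, 1, 0, 0, 0, 0, 0, 0.25, 1, 0, 0, 0, 0, 0, 0.3, 1, 0, 0, 0, 0, 0, 0.3, 1, 0, 0, 0, 0, 0, 0.3]}}

```text
time_s: 37.65
eef_pos: [570.6, 321.3, 231.6]
tool_rot: [0.998, 0.07, -0.0, 0.0]
force: [0.1, -0.7, -1.1]
gripper_width: 24.7
gripper_force: 104.8
```

```bash
cat >> h.py <<'E'
def mark():
    t=cam('top');f=t['frame'].astype(int);r=f[200:206,220:226];w=np.clip(r[...,0]-r[...,1]-30,0,None)
    v,u=np.nonzero(w);ww=w[v,u];t=load('top')
    uc,vc=220+(u*ww).sum()/ww.sum(),200+(v*ww).sum()/ww.sum();X=at_z(t,uc,vc,172)[:2]-[570.7,320.]
    print('mark',uc.round(2),vc.round(2),X.round(1),np.degrees(np.arctan2(X[1],X[0])).round(1)%360,'(stop ~217)')
E
python3 - <<'E'
from h import *
s=sensors.read_state();y=yawof(s['tool_rot']);print(s['eef_pos'],y,s['force'],s['ft_torque'],s['gripper_width'])
mark()
E
```

```text
[570.56875794 321.31504246 231.64243736] -81.92720780941684 [ 0.13327687 -0.67589148 -1.0879939 ] [-0.06945607 -0.09928136 -0.02031113] 24.732573153617828
mark 223.27 202.28 [-10.6 -10.1] 223.4 (stop ~217)
```

{"op": "servo_tool", "data": {"motion": [1, 0, 0, 0, 0, 0, 0.06, 1, 0, 0, 0, 0, 0, 0.12, 1, 0, 0, 0, 0, 0, 0.18, 1, 0, 0, 0, 0, 0, 0.24, 1, 0, 0, 0, 0, 0, 0.3, 1, 0, 0, 0, 0, 0, 0.36, 1, 0, 0, 0, 0, 0, 0.4, 1, 0, 0, 0, 0, 0, 0.4]}}

```text
time_s: 38.7
eef_pos: [570.7, 321.6, 231.8]
tool_rot: [0.996, -0.087, 0.0, -0.0]
force: [1.9, 3.1, -3.1]
gripper_width: 24.7
gripper_force: 104.5
```

```bash
python3 - <<'E'
from h import *
s=sensors.read_state();y=yawof(s['tool_rot']);print(s['eef_pos'],y,s['force'],s['ft_torque'],s['gripper_width'])
mark()
E
```

```text
[570.73140716 321.63858375 231.75925086] -99.94925234124833 [ 1.8804082   3.06847858 -3.14109658] [ 0.86805137 -0.45089091  0.1090021 ] 24.742506096640977
mark 223.18 202.75 [-12.2  -9.8] 218.7 (stop ~217)
```

{"op": "servo_tool", "data": {"motion": [1, 0, 0, 0, 0, 0, 0.02, 1, 0, 0, 0, 0, 0, 0.04, 1, 0, 0, 0, 0, 0, 0.06, 1, 0, 0, 0, 0, 0, 0.08, 1, 0, 0, 0, 0, 0, 0.1, 1, 0, 0, 0, 0, 0, 0.1, 1, 0, 0, 0, 0, 0, 0.1, 1, 0, 0, 0, 0, 0, 0.1]}}

```text
time_s: 39.75
eef_pos: [570.7, 321.6, 231.8]
tool_rot: [0.992, -0.126, 0.0, -0.0]
force: [2.6, 4.2, -2.8]
gripper_width: 24.8
gripper_force: 104.5
```

```bash
python3 - <<'E'
from h import *
s=sensors.read_state();y=yawof(s['tool_rot']);print(s['eef_pos'],y,s['force'],s['ft_torque'],s['gripper_width'])
mark()
E
```

```text
[570.7207079  321.58961611 231.78646427] -104.48150273215158 [ 2.60263103  4.18574371 -2.81717878] [ 1.06472262 -0.56029186  0.18785354] 24.752505425615574
mark 223.38 203.24 [-13.8 -10.4] 217.1 (stop ~217)
```

{"op": "servo_tool", "data": {"motion": [1, 0, 0, 0, 0, 0, 0.02, 1, 0, 0, 0, 0, 0, 0.04, 1, 0, 0, 0, 0, 0, 0.06, 1, 0, 0, 0, 0, 0, 0.07, 1, 0, 0, 0, 0, 0, 0.07, 1, 0, 0, 0, 0, 0, 0.07, 1, 0, 0, 0, 0, 0, 0.07, 1, 0, 0, 0, 0, 0, 0.07]}}

```text
time_s: 40.8
eef_pos: [570.7, 321.6, 231.9]
tool_rot: [0.988, -0.153, 0.0, -0.0]
force: [3.0, 4.5, -2.6]
gripper_width: 25.2
gripper_force: 104.7
```

```bash
python3 - <<'E'
from h import *
s=sensors.read_state();y=yawof(s['tool_rot']);print(s['eef_pos'],y,s['force'],s['ft_torque'],s['gripper_width'])
mark()
E
```

```text
[570.7367153  321.62779772 231.86452049] -107.62925527075039 [ 3.00282848  4.52181276 -2.55905338] [ 1.0539543  -0.54266049  0.24151337] 25.15643903675331
mark 223.73 203.99 [-16.3 -11.6] 215.4 (stop ~217)
```

{"op": "servo_tool", "data": {"motion": [1, 0, 0, 0, 0, 0, 0.02, 1, 0, 0, 0, 0, 0, 0.04, 1, 0, 0, 0, 0, 0, 0.06, 1, 0, 0, 0, 0, 0, 0.08, 1, 0, 0, 0, 0, 0, 0.08, 1, 0, 0, 0, 0, 0, 0.08, 1, 0, 0, 0, 0, 0, 0.08, 1, 0, 0, 0, 0, 0, 0.08]}}

```text
time_s: 41.85
eef_pos: [570.7, 321.6, 231.8]
tool_rot: [0.983, -0.184, 0.0, -0.0]
force: [2.8, 5.4, -3.3]
gripper_width: 24.9
gripper_force: 104.8
```

```bash
python3 - <<'E'
from h import *
s=sensors.read_state();y=yawof(s['tool_rot']);print(s['eef_pos'],y,s['force'],s['ft_torque'],s['gripper_width'])
f0=load('top')['f'].astype(int)
mark();f=load('top')['f'].astype(int)
for g in(f0,f): print([((u,v),*g[v,u]) for v in range(200,208) for u in range(220,229) if g[v,u,0]-g[v,u,1]>40])
E
```

```text
[570.73579945 321.59594302 231.8473199 ] -111.22671472234619 [ 2.7609911   5.44733374 -3.26483084] [ 1.02865427 -0.5828802   0.25735641] 24.888016040953772
mark nan nan [nan nan] nan (stop ~217)
[((223, 204), np.int64(127), np.int64(73), np.int64(67)), ((224, 204), np.int64(94), np.int64(18), np.int64(15)), ((226, 205), np.int64(144), np.int64(82), np.int64(74)), ((227, 205), np.int64(148), np.int64(76), np.int64(68)), ((226, 206), np.int64(147), np.int64(98), np.int64(91)), ((227, 206), np.int64(132), np.int64(23), np.int64(19)), ((228, 206), np.int64(145), np.int64(103), np.int64(97)), ((227, 207), np.int64(145), np.int64(97), np.int64(89)), ((228, 207), np.int64(111), np.int64(20), np.int64(17))]
[((226, 205), np.int64(79), np.int64(35), np.int64(33)), ((226, 206), np.int64(150), np.int64(99), np.int64(93)), ((227, 206), np.int64(137), np.int64(26), np.int64(21)), ((228, 206), np.int64(147), np.int64(104), np.int64(98)), ((227, 207), np.int64(146), np.int64(98), np.int64(90)), ((228, 207), np.int64(112), np.int64(21), np.int64(18))]h.py:39: RuntimeWarning: invalid value encountered in scalar divide
  uc,vc=220+(u*ww).sum()/ww.sum(),200+(v*ww).sum()/ww.sum();X=at_z(t,uc,vc,172)[:2]-[570.7,320.]
```

{"op": "servo_tool", "data": {"motion": [0.5, 0, 0, 0, 0, 0, 0, 0.5, 0, 0, 0, 0, 0, 0, 0.5, 0, 0, 0, 0, 0, 0, 0.5, 0, 0, 0, 0, 0, 0, 1, 0, 0, 0, 0, 0, 0, 1, 0, 0, 0, 0, 0, 0, 1, 0, 0, 0, 0, 0, 0, 1, 0, 0, 0, 0, 0, 0], "squeeze": 60}}

```text
time_s: 42.9
eef_pos: [570.7, 321.5, 232.0]
tool_rot: [0.983, -0.184, 0.0, -0.0]
force: [-0.1, 1.6, 4.5]
gripper_width: 25.7
gripper_force: 58.3
```

```bash
python3 - <<'E'
from h import *
s=sensors.read_state();y=yawof(s['tool_rot']);print(s['eef_pos'],y,s['force'],s['ft_torque'],s['gripper_width'],s['gripper_force'])
E
```

```text
[570.67746882 321.54310723 231.95302453] -111.21930232700032 [-0.10580486  1.62084359  4.48939232] [ 0.23412466  0.03768959 -0.08662805] 25.655971603204705 58.32005739212036
```

{"op": "servo_tool", "data": {"motion": [1, 0, 0, 0, 0, 0, 0.05, 1, 0, 0, -0.02, 0, 0, 0.05, 1, 0, 0, -0.08, 0, 0, 0.05, 1, 0, 0, -0.14, 0, 0, 0.05, 1, 0, 0, -0.2, 0, 0, 0.05, 1, 0, 0, -0.27, 0, 0, 0.05, 1, 0, 0, -0.33, 0, 0, 0.05, 1, 0, 0, -0.39, 0, 0, 0.05]}}

```text
time_s: 43.9
eef_pos: [570.6, 321.4, 271.4]
tool_rot: [0.979, -0.203, 0.0, -0.0]
force: [0.0, 0.0, -1.8]
gripper_width: 25.0
gripper_force: 64.6
```

{"op": "servo_tool", "data": {"motion": [1, 0, 0, 0, 0, 0, -0.14, 1, 0, 0, 0, 0, 0, -0.28, 1, 0, 0, 0, 0, 0, -0.42, 1, 0, 0, 0, 0, 0, -0.56, 1, 0, 0, 0, 0, 0, -0.7, 1, 0, 0, 0, 0, 0, -0.82, 1, 0, 0, 0, 0, 0, -0.92, 1, 0, 0, 0, 0, 0, -1.0]}}

```text
time_s: 44.9
eef_pos: [570.6, 321.4, 271.1]
tool_rot: [0.982, 0.188, 0.0, 0.0]
force: [-0.8, -0.8, -1.5]
gripper_width: 25.3
gripper_force: 64.4
```

```bash
python3 - <<'E'
from h import *
s=sensors.read_state();y=yawof(s['tool_rot']);print(s['eef_pos'],y,s['force'],s['ft_torque'],s['gripper_width'],s['gripper_force'])
mark();f=load('top')['f'].astype(int)
for g in(f,): print([((u,v),*map(int,g[v,u])) for v in range(200,208) for u in range(220,229) if g[v,u,0]-g[v,u,1]>40])
plan(s['eef_pos'],y,[(482.6,257.2,271,-54),(482.6,257.2,171,-54)])
E
```

```text
[570.55196953 321.40253623 271.06508294] -68.32745966560502 [-0.75396573 -0.80212098 -1.48338819] [-0.0149454   0.02024715 -0.02304733] 25.343938040142216 64.42885994911194
mark 223.16 202.89 [-12.6  -9.7] 217.5 (stop ~217)
[((222, 202), 138, 57, 52), ((223, 202), 144, 67, 61), ((223, 203), 135, 33, 29), ((224, 203), 151, 76, 69), ((223, 204), 120, 71, 66), ((224, 204), 87, 14, 12), ((226, 205), 142, 80, 73), ((227, 205), 145, 72, 65), ((226, 206), 146, 97, 90), ((227, 206), 132, 23, 18), ((228, 206), 144, 103, 96), ((227, 207), 145, 97, 89), ((228, 207), 113, 22, 19)]
-> (482.6, 257.2, 271, -54) d [-1.054e+00  2.720e-01  1.000e-03] wz -0.318 step8 [-1.318e-01  3.400e-02  1.000e-04] -0.0398 q1-yaw 82.1 OVER
-> (482.6, 257.2, 171, -54) d [0. 0. 1.] wz 0.0 step8 [0.    0.    0.125] 0.0 q1-yaw 82.1
```

{"op": "servo_tool", "data": {"motion": [1, -0.12, 0.035, 0, 0, 0, -0.04, 1, -0.25, 0.07, 0, 0, 0, -0.08, 1, -0.38, 0.1, 0, 0, 0, -0.12, 1, -0.51, 0.135, 0, 0, 0, -0.16, 1, -0.64, 0.17, 0, 0, 0, -0.2, 1, -0.77, 0.2, 0, 0, 0, -0.24, 1, -0.89, 0.235, 0, 0, 0, -0.28, 1, -1.0, 0.27, 0, 0, 0, -0.32]}}

```text
time_s: 45.95
eef_pos: [486.9, 259.1, 270.8]
tool_rot: [0.951, 0.309, 0.0, 0.0]
force: [-0.5, 0.6, -1.4]
gripper_width: 25.2
gripper_force: 64.4
```

{"op": "servo_tool", "data": {"motion": [1, -0.025, 0.01, 0.08, 0, 0, 0, 1, -0.053, 0.01, 0.2, 0, 0, 0, 1, -0.053, 0.013, 0.34, 0, 0, 0, 1, -0.053, 0.013, 0.48, 0, 0, 0, 1, -0.053, 0.013, 0.62, 0, 0, 0, 1, -0.053, 0.013, 0.76, 0, 0, 0, 1, -0.053, 0.013, 0.87, 0, 0, 0, 1, -0.053, 0.013, 0.95, 0, 0, 0]}}

```text
time_s: 46.95
eef_pos: [483.9, 255.4, 175.0]
tool_rot: [0.951, 0.308, -0.0, 0.0]
force: [-0.0, 0.1, -0.7]
gripper_width: 25.4
gripper_force: 64.5
```

```bash
python3 - <<'E'
from h import *
s=sensors.read_state();y=yawof(s['tool_rot']);print(s['eef_pos'],y,s['force'],s['gripper_width'],s['time_s'])
c=cam('side');t=cam('top')
plan(s['eef_pos'],y,[(482.6,257.2,106,-54)])
A=cv2.resize(c['frame'][120:195,225:300,::-1],(400,400),interpolation=cv2.INTER_CUBIC)
B=cv2.resize(t['frame'][180:255,200:275,::-1],(400,400),interpolation=cv2.INTER_CUBIC)
cv2.imwrite('pics/slot.png',np.hstack([A,B]))
E
```

```text
[483.91787274 255.40295696 175.04469139] -54.06663014493487 [-0.03489255  0.07416973 -0.70470338] 25.359969903801552 46.95
-> (482.6, 257.2, 106, -54) d [-0.    -0.022  0.69 ] wz -0.001 step8 [-0.     -0.0028  0.0863] -0.0002 q1-yaw 82.1
```

View pics/slot.png

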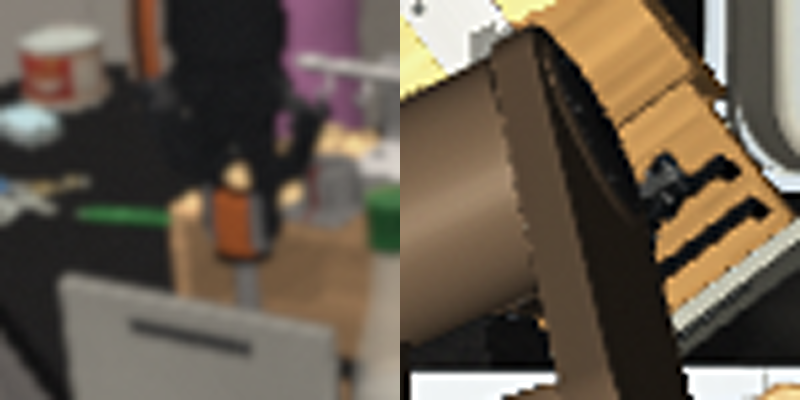

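The last picture shows the key held upright over the open drawer, behind the front panel, with the gripper in line with the rails.

{"op": "servo_tool", "data": {"motion": [1, 0, 0, 0.07, 0, 0, 0, 1, 0, 0, 0.14, 0, 0, 0, 1, 0, 0, 0.24, 0, 0, 0, 1, 0, 0, 0.34, 0, 0, 0, 1, 0, 0, 0.44, 0, 0, 0, 1, 0, 0, 0.53, 0, 0, 0, 1, 0, 0, 0.61, 0, 0, 0, 1, 0, 0, 0.67, 0, 0, 0]}}

```text
time_s: 48.05
eef_pos: [483.9, 255.4, 108.2]
tool_rot: [0.951, 0.308, -0.0, 0.0]
force: [-0.8, -0.6, -1.5]
gripper_width: 25.2
gripper_force: 64.5
```

```bash
python3 - <<'E'
from h import *
s=sensors.read_state();y=yawof(s['tool_rot']);print(s['eef_pos'],y,s['force'],s['ft_torque'],s['gripper_width'],s['time_s'])
E
```

```text
[483.88801533 255.39608855 108.2473559 ] -54.0674650243142 [-0.76078175 -0.58255363 -1.48011384] [-0.03798597  0.01025326 -0.00331388] 25.173106720411653 48.05
```

{"op": "servo_tool", "data": {"motion": [1, 0, 0, 0.015, 0, 0, 0, 1, 0, 0, 0.03, 0, 0, 0, 1, 0, 0, 0.035, 0, 0, 0, 0.35, 0, 0, 0.035, 0, 0, 0, 0.35, 0, 0, 0.035, 0, 0, 0, 0.35, 0, 0, 0.035, 0, 0, 0, 0.35, 0, 0, 0.035, 0, 0, 0, 0.35, 0, 0, 0.035, 0, 0, 0]}}

```text
time_s: 49.05
eef_pos: [484.0, 255.4, 105.3]
tool_rot: [0.951, 0.308, 0.0, -0.0]
force: [-0.5, 1.1, -0.1]
gripper_width: 55.4
gripper_force: 0.0
```

```bash
python3 - <<'E'
from h import *
s=sensors.read_state();y=yawof(s['tool_rot']);print(s['eef_pos'],y,s['force'],s['ft_torque'],s['gripper_width'],s['time_s'])
cam('side');d=load('side');f=d['f'].astype(int)
# orange blob in side view vs expected grip location when hung
u,v=proj(d,[483.9,255.4,101])[0];print('expected grip centre',u,v)
r=f[int(v)-15:int(v)+16,int(u)-15:int(u)+16];m=(r[...,0]>1.6*r[...,1])&(r[...,0]>80)&(r[...,1]>1.3*r[...,2])
p=np.argwhere(m);print(len(p),p.mean(0)+[int(v)-15,int(u)-15],p.min(0)+[int(v)-15,int(u)-15],p.max(0)+[int(v)-15,int(u)-15])
print('grip top/bottom rows',proj(d,[[483.9,255.4,120],[483.9,255.4,82]]))
E
```

```text
[483.96025226 255.44046334 105.32123582] -54.06863477790726 [-0.49690161  1.11947056 -0.12108468] [0.03974145 0.01900596 0.01854862] 55.395765047753045 49.05
expected grip centre 271.3784549426032 180.2498551913199
24 [175.75       271.41666667] [174 267] [177 275]
grip top/bottom rows [[270.94511002 175.18121926]
 [271.80676277 185.25957447]]
```

{"op": "servo_tool", "data": {"motion": [0.35, 0, 0, -0.08, 0, 0, 0, 0.35, 0, 0, -0.2, 0, 0, 0, 0.35, 0, 0, -0.34, 0, 0, 0, 0.35, 0, 0, -0.48, 0, 0, 0, 0.35, 0, 0, -0.62, 0, 0, 0, 0.35, -0.1, 0, -0.72, 0, 0, 0, 0.7, -0.2, 0, -0.76, 0, 0, 0, 1, -0.32, 0, -0.78, 0, 0, 0]}}

```text
time_s: 50.1
eef_pos: [457.1, 236.0, 183.3]
tool_rot: [0.951, 0.308, -0.0, 0.0]
force: [0.9, -0.3, -1.2]
gripper_width: 19.7
gripper_force: 0.0
```

```bash
python3 - <<'E'
from h import *
s=sensors.read_state();y=yawof(s['tool_rot']);print(s['eef_pos'],y,s['force'],s['gripper_width'],s['time_s'])
cam('side');d=load('side');f=d['f'].astype(int);u,v=271,180
r=f[int(v)-15:int(v)+16,int(u)-15:int(u)+16];m=(r[...,0]>1.6*r[...,1])&(r[...,0]>80)&(r[...,1]>1.3*r[...,2])
p=np.argwhere(m);print(len(p),p.mean(0)+[int(v)-15,int(u)-15],p.min(0)+[int(v)-15,int(u)-15],p.max(0)+[int(v)-15,int(u)-15])
a=org([607,348,.6289],[[-244,0,122]])[0];b=org([607,348,.6289],[[-113,0,122]])[0]
plan(s['eef_pos'],y,[(a[0],a[1],s['eef_pos'][2],-54),(a[0],a[1],122,-54),(b[0],b[1],122,-54)])
E
```

```text
[457.10457833 236.01910106 183.33773805] -54.065884629401374 [ 0.85902378 -0.26160308 -1.24737897] 19.723250485419634 50.1
23 [175.7826087 272.       ] [174 268] [177 276]
-> (np.float64(409.6832808317008), np.float64(204.46564057112124), np.float64(183.33773805343705), -54) d [-0.569 -0.023  0.   ] wz -0.001 step8 [-0.0711 -0.0029  0.    ] -0.0002 q1-yaw 80.5 
-> (np.float64(409.6832808317008), np.float64(204.46564057112124), 122, -54) d [0.    0.    0.613] wz 0.0 step8 [0.     0.     0.0767] 0.0 q1-yaw 80.5 
-> (np.float64(515.6197161228779), np.float64(281.5271204284291), 122, -54) d [ 1.31e+00 -1.00e-03  0.00e+00] wz 0.0 step8 [ 1.637e-01 -1.000e-04  0.000e+00] 0.0 q1-yaw 82.6 OVER
```

{"op": "servo_tool", "data": {"motion": [1, -0.15, 0, 0, 0, 0, 0, 1, -0.3, 0, 0, 0, 0, 0, 1, -0.45, -0.02, 0, 0, 0, 0, 1, -0.57, -0.02, 0.06, 0, 0, 0, 1, -0.57, -0.02, 0.2, 0, 0, 0, 1, -0.57, -0.02, 0.36, 0, 0, 0, 1, -0.57, -0.02, 0.5, 0, 0, 0, 1, -0.57, -0.02, 0.61, 0, 0, 0]}}

```text
time_s: 51.15
eef_pos: [410.7, 204.8, 121.1]
tool_rot: [0.951, 0.308, -0.0, 0.0]
force: [-0.1, -0.2, 0.2]
gripper_width: 0.1
gripper_force: 0.0
```

{"op": "servo_tool", "data": {"motion": [1, 0.03, 0, 0, 0, 0, 0, 1, 0.08, 0, 0, 0, 0, 0, 1, 0.15, 0, 0, 0, 0, 0, 1, 0.24, 0, 0, 0, 0, 0, 1, 0.35, 0, 0, 0, 0, 0, 1, 0.46, 0, 0, 0, 0, 0, 1, 0.58, 0, 0, 0, 0, 0, 1, 0.7, 0, 0, 0, 0, 0]}}

```text
time_s: 52.15
eef_pos: [468.1, 246.4, 122.2]
tool_rot: [0.951, 0.308, -0.0, -0.0]
force: [-2.2, -0.1, 1.3]
gripper_width: 0.1
gripper_force: 0.9
```

```bash
python3 - <<'E'
from h import *
s=sensors.read_state();y=yawof(s['tool_rot']);e=s['eef_pos'];print(e,y,s['force'],s['gripper_width'],s['time_s'])
print('local x',(e[0]-607)*np.cos(.6289)+(e[1]-348)*np.sin(.6289))
E
```

```text
[468.05763863 246.44086438 122.24686126] -54.06473217546913 [-2.15103995 -0.08074191  1.32106635] 0.1486630874064272 52.15
local x -172.1019523533415
```

{"op": "servo_tool", "data": {"motion": [1, 0.08, 0, 0, 0, 0, 0, 1, 0.16, 0, 0, 0, 0, 0, 1, 0.24, 0, 0, 0, 0, 0, 1, 0.32, 0, 0, 0, 0, 0, 1, 0.39, 0, 0, 0, 0, 0, 1, 0.45, 0, 0, 0, 0, 0, 1, 0.49, 0, 0, 0, 0, 0, 1, 0.52, 0, 0, 0, 0, 0]}}

```text
time_s: 53.15
eef_pos: [509.6, 276.5, 122.3]
tool_rot: [0.951, 0.308, -0.0, 0.0]
force: [-0.8, -0.2, 0.9]
gripper_width: -0.1
gripper_force: 0.8
```

```bash
python3 - <<'E'
from h import *
s=sensors.read_state();y=yawof(s['tool_rot']);e=s['eef_pos'];print(e,y,s['force'],s['gripper_width'],s['time_s'])
print('local x',(e[0]-607)*np.cos(.6289)+(e[1]-348)*np.sin(.6289))
E
```

```text
[509.63866991 276.50351752 122.30898771] -54.06444771726828 [-0.80174181 -0.16748051  0.90399094] -0.094957645958609 53.15
local x -120.79188541408266
```

{"op": "servo_tool", "data": {"motion": [1, 0.01, 0, 0, 0, 0, 0, 1, 0.02, 0, 0, 0, 0, 0, 1, 0.03, 0, 0, 0, 0, 0, 1, 0.04, 0, 0, 0, 0, 0, 1, 0.05, 0, 0, 0, 0, 0, 1, 0.055, 0, 0, 0, 0, 0, 1, 0.06, 0, 0, 0, 0, 0, 1, 0.065, 0, 0, 0, 0, 0]}}

```text
time_s: 54.15
eef_pos: [514.8, 280.2, 122.3]
tool_rot: [0.951, 0.308, -0.0, 0.0]
force: [-1.6, 0.1, -0.1]
gripper_width: -0.4
gripper_force: 0.8
```

```bash
python3 - <<'E'
from h import *
s=sensors.read_state();y=yawof(s['tool_rot']);e=s['eef_pos'];print(e,y,s['force'],s['gripper_width'],s['time_s'])
print('local x',(e[0]-607)*np.cos(.6289)+(e[1]-348)*np.sin(.6289))
E
```

```text
[514.78364674 280.22366369 122.28535932] -54.06969950940414 [-1.64980405  0.06690552 -0.10709478] -0.3939628083586431 54.15
local x -114.44287416459662
```

{"op": "servo_tool", "data": {"motion": [1, 0.005, 0, 0, 0, 0, 0, 1, 0.01, 0, 0, 0, 0, 0, 1, 0.015, 0, 0, 0, 0, 0, 1, 0.02, 0, 0, 0, 0, 0, 1, 0.025, 0, 0, 0, 0, 0, 1, 0.03, 0, 0, 0, 0, 0, 1, 0.03, 0, 0, 0, 0, 0, 1, 0.03, 0, 0, 0, 0, 0]}}

```text
time_s: 55.15
eef_pos: [515.9, 281.1, 122.2]
tool_rot: [0.951, 0.309, -0.001, 0.0]
force: [-9.5, -7.2, 9.3]
gripper_width: 0.0
gripper_force: 5.8
```

```bash
python3 - <<'E'
from h import *
s=sensors.read_state();y=yawof(s['tool_rot']);e=s['eef_pos'];print(e,y,s['force'],s['gripper_width'],s['time_s'])
print('local x',(e[0]-607)*np.cos(.6289)+(e[1]-348)*np.sin(.6289))
E
```

```text
[515.90590654 281.1204819  122.2056176 ] -54.060676185258025 [-9.47435206 -7.22726599  9.34154356] 0.013702230765174713 55.15
local x -113.0077723257464
```

{"op": "servo_tool", "data": {"motion": [1, -0.03, 0, 0, 0, 0, 0, 1, -0.1, 0, 0, 0, 0, 0, 1, -0.2, 0, 0, 0, 0, 0, 1, -0.3, 0, 0, 0, 0, 0, 1, -0.4, 0, -0.1, 0, 0, 0, 1, -0.5, 0, -0.2, 0, 0, 0, 1, -0.55, 0, -0.3, 0, 0, 0, 1, -0.6, 0, -0.35, 0, 0, 0]}}

```text
time_s: 56.15
eef_pos: [468.9, 246.8, 158.4]
tool_rot: [0.951, 0.308, 0.001, -0.0]
force: [-0.3, -0.3, 0.3]
gripper_width: -0.3
gripper_force: 0.0
```

```bash
python3 - <<'E'
from h import *
s=sensors.read_state();print(s['eef_pos'],s['force'],s['time_s'])
mark();t=load('top');f=t['f'].astype(int)
c=cam('side');d=load('side');g=d['f'].astype(int)
old=cv2.imread('pics/side0.png')[:,:,::-1].astype(int)
for nm,X in dict(spice=(490.7,-233.2,60),salt=(612.2,-285.3,60),amber=(656.3,-431.6,120),vinegar=(513.6,64.4,120)).items():
    u,v=proj(d,X)[0].astype(int); print(nm,abs(g[v-20:v+20,u-10:u+10]-old[v-20:v+20,u-10:u+10]).mean().round(1))
r=g;m=(r[...,0]>1.6*r[...,1])&(r[...,0]>80)&(r[...,1]>1.3*r[...,2]);m[:130]=0;m[215:]=0;m[:,:225]=0;m[:,300:]=0;print('orange near drawer',m.sum())
# front panel position: white top band
gr=cv2.cvtColor(t['f'],cv2.COLOR_RGB2GRAY);pr=[]
for x in range(-125,-80,3):
    q=proj(t,org([606.96,346.07,.6289],np.c_[np.full(15,x),np.linspace(-90,-60,15),np.full(15,138)])).astype(np.float32)
    pr.append((x,int(cv2.remap(gr,q[:,0],q[:,1],cv2.INTER_LINEAR).mean())))
print(pr)
E
```

```text
[468.88117458 246.83632803 158.44005907] [-0.30109796 -0.25996786  0.27877417] 56.15
mark nan nan [nan nan] nan (stop ~217)
spice 0.5
salt 4.8
amber 0.4
vinegar 3.2
orange near drawer 19
[(-125, 57), (-122, 63), (-119, 68), (-116, 67), (-113, 68), (-110, 68), (-107, 67), (-104, 65), (-101, 119), (-98, 193), (-95, 193), (-92, 183), (-89, 118), (-86, 128), (-83, 141)]h.py:39: RuntimeWarning: invalid value encountered in scalar divide
  uc,vc=220+(u*ww).sum()/ww.sum(),200+(v*ww).sum()/ww.sum();X=at_z(t,uc,vc,172)[:2]-[570.7,320.]
```

```bash
python3 - <<'E'
from h import *
d=load('side');g=d['f'].astype(int);old=cv2.imread('pics/side0.png')[:,:,::-1]
for nm,X,h in(('salt',(612.2,-285.3,45),14),('vinegar',(513.6,64.4,120),25)):
    u,v=proj(d,X)[0].astype(int);T=old[v-h:v+h,u-9:u+10].copy()
    S=d['f'][v-h-6:v+h+6,u-15:u+16].copy();r=cv2.matchTemplate(S,T,cv2.TM_CCOEFF_NORMED);_,mx,_,l=cv2.minMaxLoc(r);print(nm,mx,np.array(l)-6)
m=(g[...,0]>1.6*g[...,1])&(g[...,0]>80)&(g[...,1]>1.3*g[...,2]);m[:130]=0;m[215:]=0;m[:,:225]=0;m[:,300:]=0
p=np.argwhere(m);print(p.min(0),p.max(0),p.mean(0),[tuple(map(int,g[a,b])) for a,b in p[:4]]);o=old.astype(int);print([tuple(map(int,o[a,b])) for a,b in p[:4]])
E
```

```text
salt 0.9561105370521545 [1 0]
vinegar 0.9798014760017395 [0 0]
[131 231] [134 236] [132.57894737 233.68421053] [(140, 82, 59), (136, 81, 56), (132, 69, 52), (134, 58, 44)]
[(141, 83, 61), (136, 81, 56), (132, 69, 52), (133, 57, 43)]
```

```bash
python3 - <<'E'
from h import *
for n,X in(('top',(612.2,-285.3,60)),('side',(612.2,-285.3,60))):
    d=load(n);old=cv2.imread(f'pics/{n}0.png')[:,:,::-1].astype(int);u,v=proj(d,X)[0].astype(int)
    D=abs(d['f'].astype(int)-old)[v-16:v+17,u-12:u+13].mean(2).astype(int);print(n,u,v,D.mean());print(D[::2,::2])
E
```

```text
top 398 187 1.823030303030303
[[ 0  0  0  0  0  0  0  0  0  0  0  0  0]
 [ 0  0  1  1  1  0  0  0  0  0  0  0  1]
 [ 0  0  1  0  1  0  0  0  0  0  0  0  0]
 [ 0  0  0  0  0  1  0  0  0  0  0  0  0]
 [ 0  0  0  0  1  1  1  0  0  1  1  1  0]
 [ 1  0  0  0  0  1  0  8  1  0  0  0  0]
 [ 1  0  0  4  0  0  3  1  6  6  0  0  0]
 [ 0  0  6  0  0  7  8 27 40  4  1  0  0]
 [ 0  0  1  2  1 33 10 26 35  4  2  0  1]
 [ 0  0  0  2  1 13  0  6  0 23  1  0  0]
 [ 0  1  0  8  1  1  8  0  1  1  0  0  0]
 [ 1  0  0  1 22  0  1  2  1  0  0  0  1]
 [ 1  1  1  1  1  1  0  0  0  0  0  1  0]
 [ 0  0  0  1  0  0  0  0  1  0  1  1  1]
 [ 0  0  1  0  0  0  0  1  0  1  1  0  0]
 [ 0  0  0  0  1  0  0  1  0  0  0  0  0]
 [ 1  0  1  0  0  0  0  0  1  1  0  0  1]]
side 394 260 4.345454545454546
[[ 0  0  0  0  0  0  0  0  0  0  0  0  0]
 [ 0  0  0  0  1  0  1  0  0  0  0  0  0]
 [ 0  0  0  0  0  1  6  4  0  0  0  0  1]
 [ 0  0  0  1 13 14 29 26  2  0  1  0  0]
 [ 0  0  1  5 27  3 11  2  1  8  1  0  0]
 [ 1  0 10 32  8  6  1  6 14 13  0  0  0]
 [ 0  0 11 32  3  0  4  9  9 17  2  0  1]
 [ 0  0 10 41  1  1  9 16 11 26  4  0  1]
 [ 0  0  5  3  0  3  7  8  6 54  6  0  0]
 [ 0  0 18  0  1  6  9 13  0 58  7  0  0]
 [ 0  3 14  2  1  2  3  2  1 32  4  0  0]
 [ 0  1  4  3  2  2  1  1  2  7  0  0  1]
 [ 0 20  8  0  1  2  1  0  1  4  2  0  1]
 [ 0 45 10  0  0  0  0  0  2  4  2  0  0]
 [ 0 20  1  0  0  0  0  0  2  8  1  0  0]
 [ 0  4  3  0  0  0  1  1  3 11  0  3  0]
 [ 0  1  1  0  0  1  2  2  8  7  1  2  2]]
```

```bash
python3 -c "
from h import *
print(order.hand_in())"
```

```text
the job is handed in; nothing more can be done
None
```

The job is handed in at about 56 s: the screw is at its stop after three holds and one reinsertion, the key hangs in the drawer rack, and the drawer is shut. The one doubt is the salt shaker, which looks about 1 px (2–3 mm) different in the images although the gripper never went near it.

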